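# Tap a clamping wedge tight on a crank arm

## Task

Clamp the bicycle crank arm in the bench jig: set the wooden wedge by hand, thin end first, loosely in the tapered gap between the jig's sloping fence and its sliding jaw, let go of it, then take the hammer and tap the wedge's thick end sideways, backing the hammer off between taps, until the wedge stops advancing and the jaw holds the crank arm firmly. All the driving is done with the hammer, never with the bare gripper; then lay the hammer flat on the bench. Leave the bottle, the pedal and the straight wooden block where they are.

Things in the scene. Friction and masses are not known exactly. Their poses are not given: they have to be found in the camera images.
- jig: Plywood and timber wedge clamp fixed on the bench. Origin on the bench under the jaw's rear face (jaw fully back) at mid-length; x points from fence to anvil, y out of the gap's mouth (the wedge is driven towards -y), z up. Base slab x -62..102, y -65..65 mm, working top z 45; the blocks on it are 36 mm tall (to z 81). A ledge, x -30..14 mm, top z 45, carries the wedge out to y +113.
- jaw (a joint): Sliding jaw (wooden block 30 mm in x, 120 mm in y), m, along the jig's +x; 0 = fully back; its rear face, straight along y, is at jig x = this value. Starts at 0 to 3 mm; 2 N of friction, no spring. The crank arm is pinched between jaw and anvil at about 7.5 mm.
- fence (a point): Mouth end of the fence's inner face: jig point x -20, y +60, z 45 mm. The fence is a fixed block about 30 mm thick on the -x side of the gap, y -60..60; its inner face slopes 1 in 6.5 from here to x -1.5 mm at y -60, so the gap is (20 mm + jaw value) wide at the mouth and narrows with the wedge's own taper.
- jaw_face (a point): Middle of the jaw's rear face (the face that the wedge's straight flank slides along), 18 mm above the jig's working top; moves with the jaw.
- mouth (a point): Mouth of the gap: jig point x 0, y +60 mm, z 45 mm (on the working top).
- anvil: Fixed wooden block 30 x 120 x 36 mm on the jig, on the crank's far side. Origin at the bottom of the face that touches the crank, at mid-length: jig point x 65.5, y 0, z 45 mm.
- crank: Aluminium bicycle crank arm, loose in the jig between jaw and anvil, bar along its y. Origin under the middle of the bar. Bar 28 mm wide (x), 24 mm tall, bosses of 40 and 34 mm diameter at y -87.5 and +87.5 mm, overhanging the jig (215 mm overall). About 0.28 kg.
- wedge: Loose plain wooden wedge 170 mm long, 36 tall, upright on its flat underside, 0.1 kg. Origin under mid-length, x towards the thin tip, z up. x -85 (struck butt face) to -45: parallel block 30 mm wide (y -15..15), good to grip across y. x -45 to +85: flank y +15 stays straight, the other slopes from y -15 to +5. In the gap its x lies along the jig's -y, the straight flank on the jaw.
- wedge_tip (a point): Middle of the wedge's thin end face (10 mm wide): wedge point x +85, y +10, z 18 mm. With the tip D inside the mouth the wedge is loose while D < 6.5 x (10 mm + jaw value). It is tight at D about 114 mm, where the butt stands 56 mm outside the mouth.
- wedge_butt (a point): Middle of the wedge's thick end face, where it is struck: wedge point x -85, y 0, z 18 mm. Driving it takes roughly 4 to 12 N, rising steeply once the crank is pinched; 20 to 30 N on it is firm, and it then stays by friction.
- hammer: Small bench hammer lying flat, 0.38 kg. Origin under the handle near the balance point; x along the handle to the head, z up. Wooden handle, parallel sides 24 mm wide (y), z 0..26, x -95..+40 mm. Dark steel head: 30 mm diameter cylinder along y at x +50, z 15 mm, 90 mm long, flat faces at y -45 and +45 (alike). Held with the handle square to the wedge, either face can strike.
- hammer_head (a point): Centre of the hammer head: hammer point x +50, y 0, z 15 mm.
- block: Bystander: straight wooden packing block 170 x 30 x 36 mm of the wedge's wood but without taper, lying along its x. Origin under its centre.
- bottle: Bystander: white oil bottle with a black cap, 56 mm diameter, 170 mm tall, standing beside the wedge's lane, either on its fence side or on its anvil side. Origin under its centre.
- pedal: Bystander: black bicycle pedal lying flat, 66 x 85 x 24 mm, on the other side of the lane from the bottle; low enough to pass over. Origin under its centre.
Mind the look-alikes: they are no part of the job. There is more than one size of the crank; the one meant has the size given above.

How it is judged:
By the outcome, as a careful person would: the job done as asked, in the order asked, and still so for the second after the job is handed in, with the robot touching nothing.
It also fails if it takes over 72 s, if anything falls off the work surface, if the arm or the gripper's body presses on something with over 40 N, if the wrist force passes 120 N, or if a joint passes its speed limit or range.

## Robot

A 7-joint arm with a two-finger parallel gripper is mounted at the origin on the work surface. World frame = base frame: x ahead of the robot, y to its left, z up, the work surface at z = 0. Lengths are in m, angles in rad, forces in N, time in s.
With the tool pointing down it reaches from about 0.35 to 0.9 m from the base axis. Payload 8.1 kg.
Tool frame: the origin (TCP) lies midway between the tips of the shut fingers; the grasp point (between the pads) lies 19 mm behind it; z points along the fingers, y is the direction in which the jaws open and shut (so a half turn about z gives the same grasp; the last joint's range is limited). The gripper opens to 92 mm and grips with 3 to 60 N. Pads are 19 mm wide; open, the fingers measure 130 mm over their backs; the gripper's body (75 mm by 190 mm) begins 47 mm behind the grasp point.
Start: joints at [1.228, 0.434, 0.025, 1.573, -0.012, 1.134, -0.075], TCP at [0.148, -0.607, 0.227] pointing down, gripper open.
Joint ranges: [-2.62, 2.62], [-0.44, 2.09], [-1.27, 1.32], [0.08, 2.57], [-1.32, 4.46], [0.12, 2], [-2.74, 2.74]. Speed limits (rad/s): [2.22, 2.22, 3.01, 3.01, 3.14, 3.14, 3.14].

## Interface

Orientations are given as a rotation vector (axis times angle).
In Python, from cell import monitor, get_image, get_calibration, workorder, look_for, masks_of gives the robot as it stands.
- The arm moves only by the shell command python3 -m crank 'ROWS' [FORCE]. ROWS is JSON, a list of rows, each a list of 3 entries, a list of its own where there are three numbers: the shift along the tool's x, y, z in cm, then the turn about the tool's z in degrees, then the closure in counts, from 0 (fully open) to 255 (shut). A call has 1 to 5 rows; each row shifts and turns the commanded pose from where the row before left it, along the tool's axes as they then stand; what a row does not reach is not made up. A row lasts 1/10 s, in which the tool goes at most 50 mm and 8.59 degrees, less where a joint would pass 70% of its speed; a pose out of reach is approached as far as the arm can. A call with a gripper value outside its range is refused whole. The fingers move at their own pace and stop on an object; FORCE is the grip in N (left out, the last holds). Time passes only in rows, so rows that do not move let the fingers close. It gives the time, the measured TCP pose, the force and the opening at its end, in the units of the state.
- monitor.observe(): the state, without advancing time (a new reading comes with each control period).
- get_image(name): name is "side" or "top" or "wrist"; returns (picture, depth): 384x512x3 uint8, red, green, blue; 384x512 float32, m along the optical axis (not along the pixel's ray), 0 where there is no reading.
- get_calibration(name): a dict with "fx", "fy", "cx", "cy" (pixels), "R" (3x3) and "t" (3): a world point X has camera coordinates R X + t. Camera axes: x right, y down, z forward; pixel columns grow to the right and rows downward; lengths in m; the calibration is good to about 2 mm. The wrist camera is an equidistant fisheye: a pixel r from the principal point sees the ray r / f radians off the axis. A picture is of the moment at which its call begins: read the wrist's pose just before it. get_calibration takes no time and is no camera call; for the wrist camera it gives the pose at the moment of the call.
- workorder.sign_off(): hands the job in, once; it reports no verdict.
Trained networks look in the newest picture that a camera, given by its name, has taken for a name from the list of things; names that differ only in an ending like _2 or _b are one class to them, and where a whole thing is asked for, a point or a joint stands for the part that bears it (a point fixed in the world has none). Each returns a list of dicts, best first, with "score" (0 to 1); they miss things now and then, are a little off and sometimes report something else, mostly with a low value. They report only what shows in the picture. A call takes as long as a camera call. They do not tell look-alikes from the thing itself.
- look_for(label, camera): "location" ([x, y, z] in m, in world coordinates, good to about 4 mm: the middle of the surface that is visible of it).
- masks_of(label, camera): "region" (384x512 bool, what is visible of it).
The state is a dict: "clock": time; "joints": joint angles; "dq": joint speeds; "joint_efforts": joint torques, N m; "position": TCP position; "ee_rot": TCP orientation; "force": force on the tool from outside, world axes, zero at the start; "ft_torque": the same for the moment, N m; "width": opening from 0.0 (shut) to 1.0 (fully open).
Only numpy, scipy, OpenCV 4.12 (cv2) and the standard library are available. Lean on these libraries where they do the work, as an engineer would, in place of code of your own. Each camera call takes 0.05 s, during which the arm holds its last target.

## Working session

There is one attempt and no reset: what is moved stays moved. The work goes in short steps, Python scripts to look and compute and a shell command to move; the robot and the scene stay as the last step left them, time stands still between calls to the robot, and variables do not carry over. Pictures are saved under pics/ and viewed, and the job is handed in when it is done.

```bash
ls; mkdir -p pics
python3 - <<'E'
from cell import *
import cv2
print(monitor.observe())
for c in("side","top","wrist"):
    im,d=get_image(c); cv2.imwrite(f"pics/{c}0.png",im[:,:,::-1])
    k=get_calibration(c); print(c,k)
print(monitor.observe()['clock'])
E
```

```text
pics
{'clock': 0.0, 'joints': array([ 1.22839721,  0.43521361,  0.02496269,  1.5740763 , -0.01162023,
        1.13399915, -0.0751061 ]), 'dq': array([-0.00118919,  0.00127223, -0.00130163, -0.00086835, -0.00053057,
        0.00107901,  0.00132419]), 'joint_efforts': array([ 3.32244808e-04, -6.67853308e+01,  9.84687880e-01, -3.14460397e+01,
       -6.08412805e-02,  4.29440523e-02,  1.37794123e-04]), 'position': array([ 0.1482804 , -0.60663855,  0.22595871]), 'ee_rot': array([-3.11754147e+00, -3.75474909e-01,  4.74848994e-04]), 'force': array([0.63260735, 0.01876177, 0.05136357]), 'ft_torque': array([-0.03642111,  0.04013443, -0.01310795]), 'width': 1.0000112801571677}
side {'fx': 371.89514185301874, 'fy': 371.89514185301874, 'cx': 251.16897950945227, 'cy': 190.75141887937625, 'R': array([[-0.99878709, -0.04845009, -0.00877187],
       [-0.02656033,  0.6801674 , -0.7325755 ],
       [ 0.04145969, -0.73145396, -0.68062926]]), 't': array([0.47656508, 0.15363288, 1.11464464])}
top {'fx': 392.04980981259257, 'fy': 392.04980981259257, 'cx': 258.7261422340117, 'cy': 198.2760325580136, 'R': array([[-0.00603073, -0.9998469 ,  0.01642593],
       [-0.99767953,  0.00490203, -0.06790826],
       [ 0.06781735, -0.01679735, -0.99755634]]), 't': array([-0.10786593,  0.50186428,  1.43446569])}
wrist {'fx': 297.3186396354542, 'fy': 297.3186396354542, 'cx': 250.8111208875987, 'cy': 196.7210105933482, 'R': array([[ 2.38177220e-01, -9.71221472e-01, -6.81482421e-04],
       [-9.35123528e-01, -2.29514160e-01,  2.69939322e-01],
       [-2.62327276e-01, -6.36561270e-02, -9.62877094e-01]]), 't': array([-0.62495545, -0.03364367,  0.39024193])}
0.15
```

View pics/top0.png

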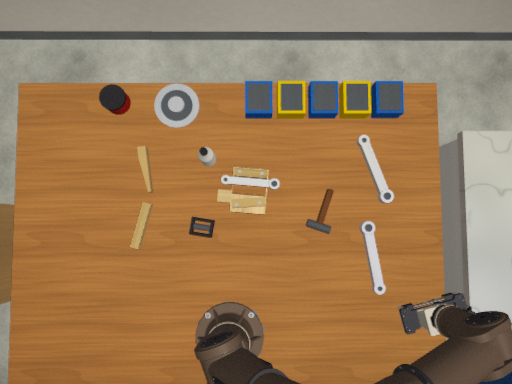

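View pics/side0.png

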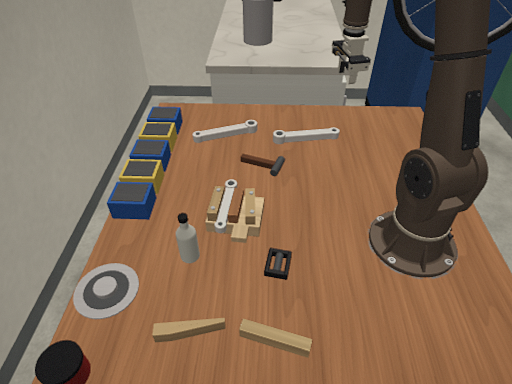

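View pics/wrist0.png

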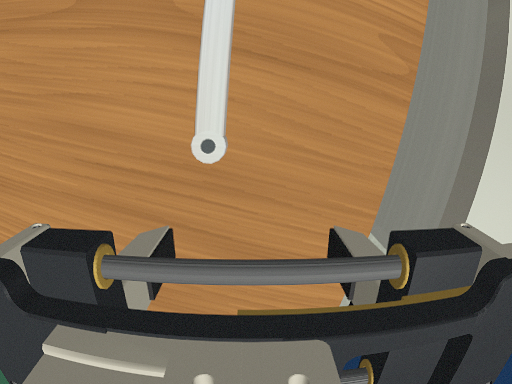

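The top picture shows the jig at about (250,190) with its mouth facing left (+y). The wedge is at (145,168) and the straight block at (141,226). The hammer is at (320,212), the bottle at (207,155) and the pedal at (202,227). Next I measure from depth.

```bash
cat > h.py <<'E'
from cell import *
import numpy as np, cv2
def cloud(cam,d,mask=None):
    k=get_calibration(cam)
    v,u=np.nonzero((d>0)&(mask if mask is not None else np.ones_like(d,bool)))
    z=d[v,u]
    if cam=="wrist":
        a=(u-k['cx'])/k['fx'];b=(v-k['cy'])/k['fy'];r=np.hypot(a,b)+1e-9
        # depth along axis
        s=np.tan(r)/r; P=np.stack([a*s*z,b*s*z,z],1)
    else:
        P=np.stack([(u-k['cx'])/k['fx']*z,(v-k['cy'])/k['fy']*z,z],1)
    return (P-k['t'])@k['R'],u,v
def rect(P):
    c,s,a=cv2.minAreaRect((P[:,:2]*1000).astype(np.float32)); return np.round(cv2.boxPoints((c,s,a))), np.round(c,1),np.round(s,1),round(a,1)
E
python3 - <<'E'
from h import *
im,d=get_image("top"); np.savez("top0",im=im,d=d)
for n in ["wedge","block","hammer","jig","crank","bottle","pedal","jaw","anvil"]:
    for m in masks_of(n,"top")[:3]:
        P,u,v=cloud("top",d,m['region'])
        if len(P)<5: continue
        print(n,round(m['score'],2),len(P),"px",u.mean().round(),v.mean().round(),"z pct",np.percentile(P[:,2],[5,50,95]).round(3),rect(P))
for n in ["wedge_tip","wedge_butt","hammer_head","mouth","fence","jaw_face","wedge"]:
    print(n,[(round(l['score'],2),np.round(l['location'],3)) for l in look_for(n,"top")[:3]])
print(monitor.observe()['clock'])
big=cv2.resize(im[100:300,100:420],None,fx=2.5,fy=2.5,interpolation=cv2.INTER_CUBIC); cv2.imwrite("pics/crop.png",big[:,:,::-1])
E
```

```text
wedge 0.88 395 px 145.0 167.0 z pct [0.003 0.033 0.04 ] (array([[523., 323.],
       [530., 281.],
       [705., 309.],
       [699., 350.]], dtype=float32), array([614.1, 315.7]), array([177.5,  41.8]), 8.8)
wedge 0.28 1513 px 246.0 193.0 z pct [0.039 0.077 0.084] (array([[ 441., -133.],
       [ 614., -148.],
       [ 629.,   36.],
       [ 457.,   51.]], dtype=float32), array([535.3, -48.6]), array([184.1, 172.9]), 85.1)
block 0.93 508 px 141.0 225.0 z pct [0.005 0.034 0.039] (array([[319., 327.],
       [483., 284.],
       [494., 326.],
       [329., 369.]], dtype=float32), array([406.2, 326.4]), array([ 43.3, 170. ]), 75.3)
hammer 0.72 485 px 322.0 214.0 z pct [0.002 0.024 0.03 ] (array([[ 368., -366.],
       [ 518., -419.],
       [ 548., -335.],
       [ 398., -282.]], dtype=float32), array([ 458. , -350.6]), array([ 89.7, 159.2]), 70.5)
hammer 0.33 1450 px 246.0 193.0 z pct [0.04  0.077 0.084] (array([[ 441., -133.],
       [ 612., -148.],
       [ 627.,   31.],
       [ 457.,   46.]], dtype=float32), array([534.4, -51. ]), array([180.3, 171.4]), 85.1)
jig 0.6 1435 px 246.0
[... 1906 characters left out ...]
3.8,  47.6]), 86.5)
anvil 0.65 484 px 250.0 182.0 z pct [0.061 0.068 0.075] (array([[ 530., -178.],
       [ 566., -181.],
       [ 585.,   34.],
       [ 549.,   37.]], dtype=float32), array([557.3, -71.9]), array([215.6,  36.2]), 84.9)
wedge_tip [(0.61, array([0.628, 0.307, 0.035]))]
wedge_butt [(0.64, array([0.623, 0.306, 0.036])), (0.34, array([0.394, 0.103, 0.022]))]
hammer_head [(0.79, array([ 0.425, -0.34 ,  0.025]))]
mouth [(0.84, array([ 0.51 , -0.066,  0.082])), (0.27, array([0.626, 0.305, 0.035]))]
fence [(0.72, array([ 0.514, -0.062,  0.086]))]
jaw_face [(0.77, array([ 0.529, -0.073,  0.08 ]))]
wedge [(0.64, array([0.628, 0.308, 0.035])), (0.28, array([0.409, 0.32 , 0.037]))]
1.0
```

View pics/crop.png

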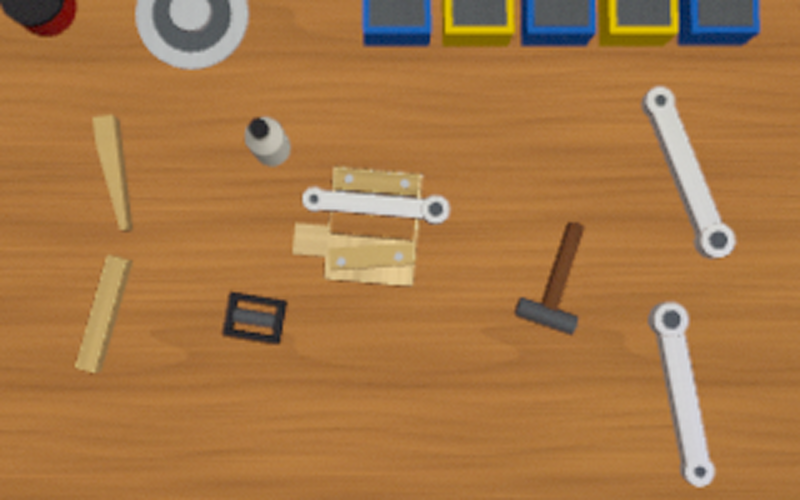

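```bash
cat >> h.py <<'E'
from scipy.spatial.transform import Rotation as Ro
def go(x,y,z,ydeg,verbose=True):
    """print total shift in CURRENT tool axes (cm) and turn (deg) for tool y heading ydeg"""
    s=monitor.observe(); R=Ro.from_rotvec(s['ee_rot']).as_matrix()
    d=R.T@(np.array([x,y,z])-s['position'])*100
    h=np.degrees(np.arctan2(R[1,1],R[0,1])); t=-((ydeg-h+180)%360-180)
    print("t",round(s['clock'],2),"pos",s['position'].round(4),"yhead",round(h,1),"zax",R[:,2].round(3),"F",s['force'].round(1),"w",round(s['width'],3),"j7",s['joints'][6].round(2))
    print("  shift cm (cur axes)",d.round(2),"turn",round(t,1)," shift after turn",(Ro.from_euler('z',-t,degrees=True).apply(d)).round(2))
E
python3 - <<'E'
from h import *
k=get_calibration("wrist"); s=monitor.observe(); R=Ro.from_rotvec(s['ee_rot']).as_matrix()
print("cam in tool",R.T@(-k['R'].T@k['t']-s['position']), "axis in tool",R.T@k['R'][2])
go(0.48,-0.07,0.26,-82)
E
```

```text
cam in tool [ 0.07341286  0.00034893 -0.15826577] axis in tool [-2.69833771e-01  6.77066800e-04  9.62906682e-01]
t 1.0 pos [ 0.1484 -0.6071  0.2268] yhead -76.3 zax [ 0. -0. -1.] F [ 0.6 -0.1  0.6] w 0.996 j7 -0.08
  shift cm (cur axes) [ 44.96 -44.31  -3.33] turn 5.7  shift after turn [ 40.31 -48.58  -3.33]
```

```bash
python3 -m crank '[[[3.4,-3.4,-0.4],0,0],[[3.4,-3.4,-0.4],0,0],[[3.4,-3.4,-0.4],0,0],[[3.4,-3.4,-0.4],0,0],[[3.4,-3.4,-0.4],0,0]]' ; python3 -m crank '[[[3.4,-3.4,-0.4],0,0],[[3.4,-3.4,-0.4],0,0],[[3.4,-3.4,-0.4],0,0],[[3.4,-3.4,-0.4],0,0],[[3.4,-3.4,-0.4],0,0]]'
python3 - <<'E'
from h import *
go(0.48,-0.07,0.26,-82)
E
```

```text
clock: 1.5
position: [0.2739, -0.3999, 0.2471]
ee_rot: [3.118, 0.375, 0.0]
force: [1.5, -0.3, 0.0]
width: 0.997
clock: 2.0
position: [0.3986, -0.1944, 0.2673]
ee_rot: [3.118, 0.375, 0.001]
force: [1.7, -0.6, 0.6]
width: 0.999
t 2.0 pos [ 0.3986 -0.1944  0.2673] yhead -76.3 zax [ 0.001 -0.001 -1.   ] F [ 1.7 -0.6  0.6] w 0.999 j7 -1.04
  shift cm (cur axes) [ 10.85 -10.15   0.72] turn 5.7  shift after turn [  9.79 -11.19   0.72]
```

```bash
python3 -m crank '[[[3.4,-3.4,0],0,0],[[3.4,-3.4,0],0,0],[[3.4,-3.4,0],0,0],[[0,0,0],5.7,0]]'
python3 - <<'E'
from h import *
go(0.48,-0.07,0.26,-82)
im,d=get_image("wrist"); cv2.imwrite("pics/wj.png",im[:,:,::-1]); k=get_calibration("wrist"); np.savez("wj",im=im,d=d,**k)
E
```

```text
clock: 2.4
position: [0.4756, -0.066, 0.2671]
ee_rot: [-3.13, -0.233, -0.004]
force: [-0.1, 0.5, 0.3]
width: 0.999
t 2.4 pos [ 0.4756 -0.066   0.2671] yhead -81.5 zax [ 0.002  0.003 -1.   ] F [-0.1  0.5  0.3] w 0.999 j7 -1.47
  shift cm (cur axes) [0.38 0.46 0.71] turn 0.5  shift after turn [0.38 0.46 0.71]
```

View pics/wj.png

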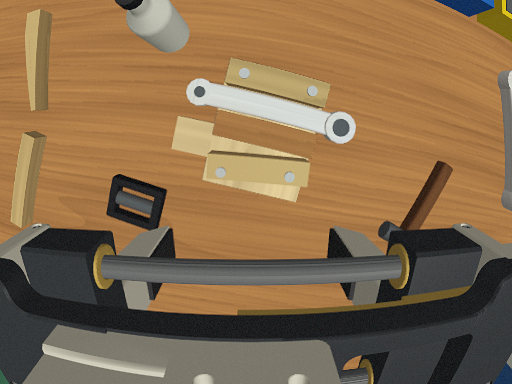

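The wrist view shows the anvil at (280,82), the crank at (270,110), the brown jaw at (262,130), the fence at (258,170) and the ledge at (192,135). I'll make a metric overhead view from it.

```bash
cat >> h.py <<'E'
def world2pix(k,X):
    C=X@k['R'].T+k['t']; r=np.hypot(C[...,0],C[...,1])+1e-12; th=np.arctan2(r,C[...,2])
    return k['cx']+k['fx']*th*C[...,0]/r, k['cy']+k['fy']*th*C[...,1]/r
def ortho(im,k,x0,x1,y0,y1,z,res=0.0005):
    """plane-z rectified picture; up=+x, left=+y"""
    xs=np.arange(x1,x0,-res); ys=np.arange(y1,y0,-res)
    X=np.stack(np.broadcast_arrays(xs[:,None],ys[None,:],z),-1)
    u,v=world2pix(k,X); return cv2.remap(im,u.astype(np.float32),v.astype(np.float32),cv2.INTER_CUBIC)
E
python3 - <<'E'
from h import *
f=np.load("wj.npz"); k={n:f[n] for n in('fx','fy','cx','cy','R','t')}
o=ortho(f['im'],k,0.42,0.66,-0.2,0.1,0.081,0.0005)
# grid
for i,x in enumerate(np.arange(0.66,0.42,-0.02)):
    cv2.line(o,(0,i*40),(6,i*40),(255,0,0),1)
for i,y in enumerate(np.arange(0.1,-0.2,-0.02)):
    cv2.line(o,(i*40,0),(i*40,6),(255,0,0),1)
cv2.imwrite("pics/oj.png",o[:,:,::-1])
P,u,v=cloud("wrist",f['d'])  # arm hasn't moved
m=(P[:,0]>.4)&(P[:,0]<.68)&(P[:,1]>-.2)&(P[:,1]<.12)
P=P[m];col=f['im'][v[m],u[m]].astype(int)
print(np.histogram(P[:,2],bins=np.arange(-.01,.12,.005)))
np.savez("pc",P=P,col=col)
E
```

```text
(array([    0, 13101,  9029,   106,   131,   226,   588,    65,    44,
          52,  1974,  1558,   140,   144,   130,  3225,  1127,  1162,
        6727,   195,    63,    82,   123,   212,   242]), array([-0.01 , -0.005,  0.   ,  0.005,  0.01 ,  0.015,  0.02 ,  0.025,
        0.03 ,  0.035,  0.04 ,  0.045,  0.05 ,  0.055,  0.06 ,  0.065,
        0.07 ,  0.075,  0.08 ,  0.085,  0.09 ,  0.095,  0.1  ,  0.105,
        0.11 ,  0.115]))
```

View pics/oj.png

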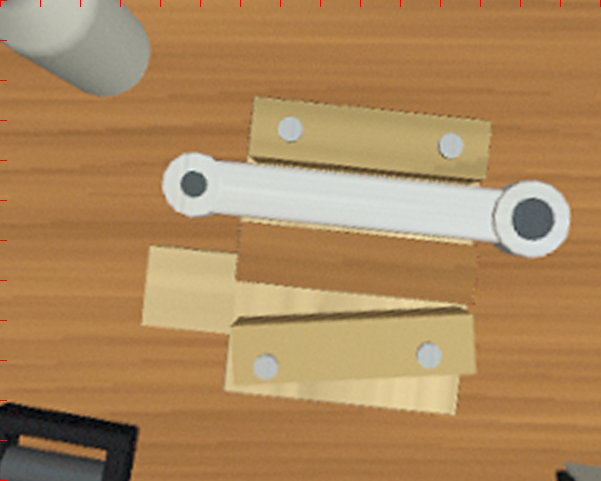

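Run:
```python
from h import *
f=np.load("pc.npz");P,c=f['P'],f['col']
pale=(c[:,0]>c[:,2]+30)&(c[:,1]>115)
top=(P[:,2]>.074)&(P[:,2]<.09)
for n,sel in dict(anvil=(P[:,0]>.565)&top&pale,fence=(P[:,0]<.515)&top&pale,jaw=(P[:,0]<.56)&top&~pale&(c[:,2]<110)).items():
    Q=P[sel]; lo=np.percentile(Q,0.5,0);hi=np.percentile(Q,99.5,0);Q=Q[((Q>lo)&(Q<hi)).all(1)]
    print(n,len(Q),np.median(Q[:,2]),*rect(Q))
crank=P[(c.min(1)>150)&(P[:,2]>.062)&(P[:,2]<.077)];print("crank",*rect(crank))
led=P[(P[:,2]>.038)&(P[:,2]<.052)&pale&(P[:,1]>-.015)];print("ledge",*rect(led),np.median(led[:,2]))
b=P[(P[:,2]>.02)&(P[:,1]>.01)&(P[:,0]>.58)];print("bottle",b[:,0].min(),b[:,1].min(),np.median(b,0))
# bottle circle fit in top
t=np.load("top0.npz");Q,u,v=cloud("top",t['d']); cc=t['im'][v,u].astype(int)
m=(Q[:,2]>.03)&(np.hypot(Q[:,0]-.645,Q[:,1]-.08)<.06); Q=Q[m]
for a,bz in((.03,.08),(.08,.12),(.12,.15),(.15,.18)):
    q=Q[(Q[:,2]>a)&(Q[:,2]<bz)]; print(a,len(q),q[:,:2].min(0),q[:,:2].max(0))
```

```text
anvil 2337 0.0808367223879643 [[ 570. -143.]
 [ 600. -146.]
 [ 612.  -27.]
 [ 582.  -24.]] [591.1 -85. ] [119.4  30.2] 84.2
fence 2479 0.08093821657049122 [[ 468.  -17.]
 [ 472. -138.]
 [ 517. -136.]
 [ 513.  -15.]] [492.5 -76.5] [ 44.7 120.8] 2.1
jaw 771 0.08066815889749346 [[ 494.  -21.]
 [ 507. -180.]
 [ 560. -176.]
 [ 547.  -17.]] [527.1 -98.5] [ 53.1 159.5] 4.5
crank [[ 529. -185.]
 [ 568. -190.]
 [ 593.   19.]
 [ 555.   24.]] [561.2 -83. ] [210.   38.7] 83.0
ledge [[453.  36.]
 [456. -19.]
 [674.  -6.]
 [671.  49.]] [563.7  15.3] [218.1  55.1] 3.3 0.04476671688662683
bottle 0.5805222100902677 0.010035143673746047 [0.64236841 0.0595405  0.10916964]
0.03 35 [0.62294709 0.05075418] [0.65679927 0.09704407]
0.08 126 [0.62297498 0.05031732] [0.67652538 0.10280435]
0.12 33 [0.63432993 0.06199803] [0.66617302 0.09292071]
0.15 52 [0.63770414 0.06686133] [0.66349658 0.09071647]
```

Run:
```python
from h import *
go(0.63,0.29,0.25,-82.3)
```

```text
t 2.45 pos [ 0.4742 -0.0694  0.2668] yhead -82.2 zax [ 0.001  0.001 -1.   ] F [ 0.6 -0.6  1.1] w 1.004 j7 -1.48
  shift cm (cur axes) [ 20.34 -33.47   1.74] turn 0.1  shift after turn [ 20.26 -33.52   1.74]
```

```bash
python3 -m crank '[[[2.5,-4.2,0.1],0,0],[[2.5,-4.2,0.1],0,0],[[2.5,-4.2,0.2],0,0],[[2.5,-4.2,0.2],0,0]]' ;python3 -m crank '[[[2.5,-4.2,0.2],0,0],[[2.5,-4.2,0.2],0,0],[[2.5,-4.2,0.2],0,0],[[2.5,-4.2,0.2],0,0],[[0,0,0],0,0]]'
python3 - <<'E'
from h import *
go(0.68,0.32,0.1,-82.3)
k=get_calibration("wrist");im,d=get_image("wrist"); cv2.imwrite("pics/ww.png",im[:,:,::-1]); np.savez("ww",im=im,d=d,**k)
o=ortho(im,k,0.48,0.74,0.2,0.42,0.036,0.0004);cv2.imwrite("pics/ow.png",o[:,:,::-1])
P,u,v=cloud("wrist",d); c=im[v,u].astype(int)
m=(P[:,2]>.028)&(P[:,2]<.045)&(P[:,0]>.5)&(P[:,0]<.75)&(P[:,1]>.24)&(P[:,1]<.4)
Q=P[m]; print(len(Q),np.median(Q[:,2]),*rect(Q))
np.save("wq",Q)
E
```

```text
clock: 2.85
position: [0.549, 0.1079, 0.2608]
ee_rot: [3.133, 0.219, 0.001]
force: [0.6, 0.1, -0.0]
width: 1.002
clock: 3.35
position: [0.6233, 0.2943, 0.2509]
ee_rot: [-3.13, -0.232, 0.004]
force: [-0.4, 0.2, -0.4]
width: 0.998
t 3.35 pos [0.6233 0.2943 0.2509] yhead -81.5 zax [-0.003  0.003 -1.   ] F [-0.4  0.2 -0.4] w 0.998 j7 -2.13
  shift cm (cur axes) [ 6.02 -1.66 15.08] turn 0.8  shift after turn [ 5.99 -1.74 15.08]
2220 0.03654649208320901 [[528. 309.]
 [532. 281.]
 [699. 304.]
 [695. 332.]] [613.4 306.3] [168.   28.7] 7.9
```

View pics/ow.png

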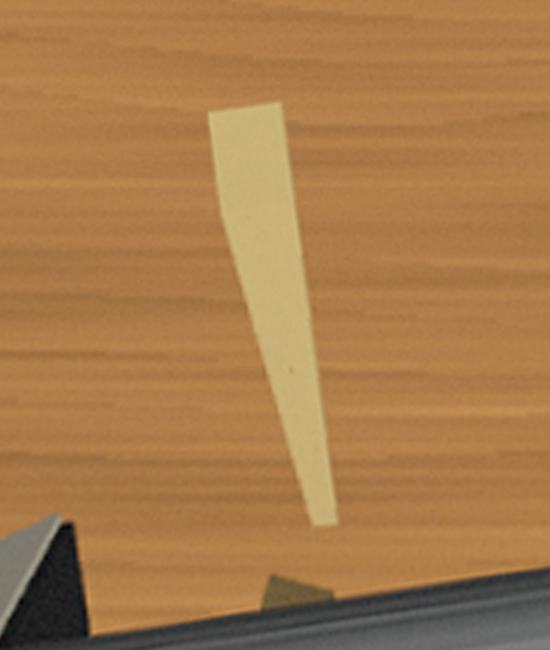

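```bash
cat >> h.py <<'E'
def wc(d,k,mask=None):
    v,u=np.nonzero(d>0); z=d[v,u]
    a=(u-k['cx'])/k['fx'];b=(v-k['cy'])/k['fy'];r=np.hypot(a,b)+1e-9;s=np.tan(r)/r
    P=np.stack([a*s*z,b*s*z,z],1); return (P-k['t'])@k['R'],u,v
E
python3 - <<'E'
from h import *
for i in range(3):
    k=get_calibration("wrist");s=monitor.observe();im,d=get_image("wrist")
    P,u,v=wc(d,k)
    m=(P[:,2]>.028)&(P[:,2]<.045)&(P[:,0]>.5)&(P[:,0]<.75)&(P[:,1]>.24)&(P[:,1]<.4)
    Q=P[m]; print(s['position'],len(Q),np.median(Q[:,2]),*rect(Q))
o=ortho(im,k,0.48,0.74,0.2,0.42,0.036,0.0004)
hsv=cv2.cvtColor(o,cv2.COLOR_RGB2HSV); 
m=((o[:,:,2]>85)&(o[:,:,1]>140)).astype(np.uint8); m[560:]=0
n,l,st,ce=cv2.connectedComponentsWithStats(m); i=1+st[1:,4].argmax()
ys,xs=np.nonzero(l==i); X=np.stack([.74-ys*.0004,.42-xs*.0004],1)
print(rect(X))
k=get_calibration("wrist")
# straight flank: max y-pixel per row => min y
E
```

```text
[0.62347317 0.29068583 0.25122148] 2232 0.03623121039901425 [[527. 313.]
 [531. 284.]
 [698. 309.]
 [694. 337.]] [612.4 310.8] [168.9  29. ] 8.2
[0.62385961 0.28812191 0.25172274] 2190 0.03622706470798365 [[527. 316.]
 [531. 286.]
 [698. 308.]
 [694. 338.]] [612.6 311.7] [168.5  29.9] 7.5
[0.62417228 0.28651393 0.25222284] 2242 0.03625763758363879 [[527. 316.]
 [531. 286.]
 [698. 307.]
 [695. 337.]] [612.8 311.4] [168.8  30.2] 7.3
(array([[526., 316.],
       [530., 285.],
       [700., 307.],
       [696., 338.]], dtype=float32), array([613.1, 311.4]), array([171.1,  31.2]), 7.5)
```

Run:
```python
from h import *
go(0.6773,0.3199,0.006,-82.6)
```

```text
t 3.55 pos [0.6243 0.2857 0.2526] yhead -82.0 zax [ 0.    -0.002 -1.   ] F [-0.4  0.1 -0. ] w 1.001 j7 -2.13
  shift cm (cur axes) [ 5.72 -2.69 24.66] turn 0.6  shift after turn [ 5.69 -2.75 24.66]
```

```bash
python3 -m crank '[[[2.8,-1.4,3],0.6,0],[[2.9,-1.3,3],0,0],[[0,0,4.6],0,0],[[0,0,4.6],0,0],[[0,0,0],0,0]]' ; python3 -m crank '[[[0,0,0],0,0]]'
python3 - <<'E'
from h import *
go(0.6773,0.3199,0.006,-82.6)
E
```

```text
clock: 4.05
position: [0.6737, 0.317, 0.0939]
ee_rot: [3.128, 0.201, -0.016]
force: [-0.0, -1.3, 0.0]
width: 0.998
clock: 4.15
position: [0.6772, 0.3204, 0.1017]
ee_rot: [3.134, 0.201, -0.001]
force: [-0.2, 0.8, 1.4]
width: 0.998
t 4.15 pos [0.6772 0.3204 0.1017] yhead -82.7 zax [-0.    -0.001 -1.   ] F [-0.2  0.8  1.4] w 0.998 j7 -2.18
  shift cm (cur axes) [0.01 0.04 9.57] turn -0.1  shift after turn [0.01 0.04 9.57]
```

```bash
python3 -m crank '[[[0,0,4.5],0,0],[[0,0,3.5],0,0],[[0,0,1.4],0,0],[[0,0,0],0,0],[[0,0,0],0,0]]' ; python3 -m crank '[[[0,0,0],0,255],[[0,0,0],0,255],[[0,0,0],0,255],[[0,0,0],0,255],[[0,0,0],0,255]]' 30; python3 -m crank '[[[0,0,0],0,255],[[0,0,0],0,255]]' 30
python3 - <<'E'
from h import *
go(0.6773,0.3199,0.006,-82.6)
E
```

```text
clock: 4.65
position: [0.6785, 0.3231, 0.0099]
ee_rot: [-3.133, -0.203, -0.006]
force: [0.7, 0.4, 0.2]
width: 0.997
clock: 5.15
position: [0.6768, 0.3223, 0.0069]
ee_rot: [3.135, 0.204, 0.0]
force: [0.1, 0.1, -0.5]
width: 0.616
clock: 5.35
position: [0.6767, 0.3222, 0.0066]
ee_rot: [3.135, 0.204, -0.0]
force: [0.4, -0.4, 0.4]
width: 0.44
t 5.35 pos [0.6767 0.3222 0.0066] yhead -82.6 zax [-0. -0. -1.] F [ 0.4 -0.4  0.4] w 0.44 j7 -2.21
  shift cm (cur axes) [0.03 0.24 0.06] turn 0.0  shift after turn [0.03 0.24 0.06]
```

```bash
python3 -m crank '[[[0,0,0],0,255],[[0,0,0],0,255],[[0,0,0],0,255],[[0,0,0],0,255]]' 30; python3 -m crank '[[[0,0,-4],0,255],[[0,0,-4],0,255],[[0,0,-2],0,255],[[0,0,0],0,255]]'
python3 - <<'E'
from h import *
go(0.6773,0.3199,0.006,-82.6)
k=get_calibration("wrist");im,d=get_image("wrist"); cv2.imwrite("pics/wg.png",im[:,:,::-1])
E
```

```text
clock: 5.75
position: [0.6767, 0.3222, 0.0066]
ee_rot: [3.135, 0.204, -0.0]
force: [0.5, -0.6, -0.9]
width: 0.325
clock: 6.15
position: [0.6786, 0.3237, 0.111]
ee_rot: [-3.132, -0.203, -0.009]
force: [0.2, -0.2, -1.5]
width: 0.325
t 6.15 pos [0.6786 0.3237 0.111 ] yhead -82.6 zax [ 0.006  0.003 -1.   ] F [ 0.2 -0.2 -1.5] w 0.325 j7 -2.18
  shift cm (cur axes) [-0.24  0.39 10.5 ] turn 0.0  shift after turn [-0.24  0.39 10.5 ]
```

View pics/wg.png

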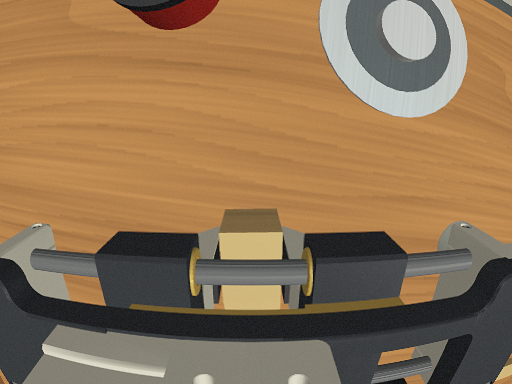

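The wedge is held: its butt shows at (250,220) and the opening is 0.325, about 30 mm. The first jig picture was taken while the arm was still settling, so I'll measure the jig again with the arm at rest.

```bash
python3 -m crank '[[[0,0,-4.8],0,255],[[0,0,-4.8],0,255],[[0,0,-4.8],0,255]]'
python3 - <<'E'
from h import *
go(0.42,-0.06,0.25,-84.5)
E
```

```text
clock: 6.5
position: [0.676, 0.3215, 0.2498]
ee_rot: [3.133, 0.204, -0.005]
force: [0.9, 0.3, -1.0]
width: 0.325
t 6.5 pos [0.676  0.3215 0.2498] yhead -82.6 zax [-0.003 -0.002 -1.   ] F [ 0.9  0.3 -1. ] w 0.325 j7 -2.13
  shift cm (cur axes) [-30.32  34.52   0.14] turn 1.9  shift after turn [-29.13  35.53   0.14]
```

```bash
python3 -m crank '[[[-3,3.45,0],0,255],[[-3,3.45,0],0,255],[[-3,3.45,0],0,255],[[-3,3.45,0],0,255],[[-3,3.45,0],0,255]]';  python3 -m crank '[[[-3,3.45,0],0,255],[[-3,3.45,0],0,255],[[-3,3.45,0],0,255],[[-3,3.45,0],0,255],[[-3,3.45,0],0,255]]'; python3 -m crank '[[[0,0,0],0,255],[[0,0,0],0,255],[[0,0,0],0,255],[[0,0,0],0,255]]'
python3 - <<'E'
from h import *
go(0.42,-0.06,0.25,-84.5)
k=get_calibration("wrist");im,d=get_image("wrist"); np.savez("wj2",im=im,d=d,**k)
k2=get_calibration("wrist"); print(np.abs(k2['t']-k['t']).max(),np.abs(k2['R']-k['R']).max())
o=ortho(im,k,0.42,0.66,-0.2,0.1,0.081,0.0005)
cv2.imwrite("pics/oj2.png",o[:,:,::-1])
P,u,v=wc(d,k);c=im[v,u].astype(int)
pale=(c[:,0]>c[:,2]+30)&(c[:,1]>115);top=(P[:,2]>.074)&(P[:,2]<.09)&(P[:,1]>-.2)&(P[:,1]<.0)
for n,sel in dict(anvil=(P[:,0]>.565)&(P[:,0]<.63)&top&pale,fence=(P[:,0]>.46)&(P[:,0]<.52)&top&pale).items():
    Q=P[sel]; lo=np.percentile(Q,0.3,0);hi=np.percentile(Q,99.7,0);Q=Q[((Q>=lo)&(Q<=hi)).all(1)]
    print(n,len(Q),np.median(Q[:,2]),*rect(Q))
E
```

```text
clock: 7.0
position: [0.5484, 0.1298, 0.2487]
ee_rot: [3.134, 0.203, -0.004]
force: [0.2, -1.0, -0.7]
width: 0.324
clock: 7.5
position: [0.4218, -0.0602, 0.2493]
ee_rot: [-3.135, -0.203, 0.004]
force: [0.4, -1.0, -1.1]
width: 0.324
clock: 7.9
position: [0.4243, -0.0575, 0.2503]
ee_rot: [-3.134, -0.207, 0.001]
force: [0.3, 0.9, -1.2]
width: 0.322
t 7.9 pos [ 0.4243 -0.0575  0.2503] yhead -82.4 zax [-0.001  0.001 -1.   ] F [ 0.3  0.9 -1.2] w 0.322 j7 -1.49
  shift cm (cur axes) [-0.46  0.19  0.03] turn 2.1  shift after turn [-0.46  0.21  0.03]
9.165737629951431e-05 9.019787227376535e-05
anvil 2411 0.08135026229677016 [[ 572. -138.]
 [ 602. -141.]
 [ 614.  -22.]
 [ 583.  -19.]] [592.9 -79.8] [119.7  30.4] 84.7
fence 3074 0.08130505183561168 [[ 469.  -12.]
 [ 471. -133.]
 [ 521. -132.]
 [ 520.  -12.]] [495.4 -72.3] [ 50.2 120.8] 0.8
```

View pics/oj2.png

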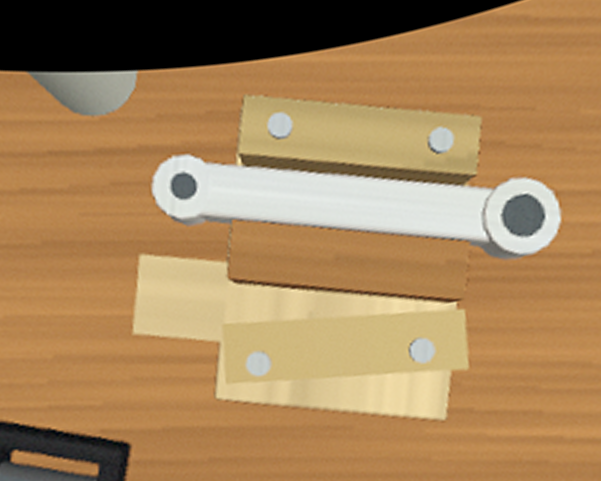

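Run:
```python
from h import *
go(0.518,0.1491,0.24,-5.05)
```

```text
t 7.95 pos [ 0.4243 -0.0576  0.2504] yhead -82.4 zax [-0.001  0.001 -1.   ] F [ 0.5 -0.2 -1.7] w 0.325 j7 -1.49
  shift cm (cur axes) [ 12.   -19.26   1.04] turn -77.4  shift after turn [21.41  7.51  1.04]
```

```bash
python3 -m crank '[[[2.4,-3.85,0.2],0,255],[[2.4,-3.85,0.2],0,255],[[2.4,-3.85,0.2],0,255],[[2.4,-3.85,0.2],0,255],[[2.4,-3.85,0.2],0,255]]';  python3 -m crank '[[[0,0,0],-8.5,255],[[0,0,0],-8.5,255],[[0,0,0],-8.5,255],[[0,0,0],-8.5,255],[[0,0,0],-8.5,255]]'; python3 -m crank '[[[0,0,0],-8.5,255],[[0,0,0],-8.5,255],[[0,0,0],-8.5,255],[[0,0,0],-8.5,255],[[0,0,0],-0.9,255]]'; python3 -m crank '[[[0,0,0],0,255],[[0,0,0],0,255]]'
python3 - <<'E'
from h import *
go(0.518,0.1491,0.0535,-5.05)
E
```

```text
clock: 8.45
position: [0.5186, 0.1505, 0.2403]
ee_rot: [-3.135, -0.205, 0.0]
force: [0.8, -0.5, -1.1]
width: 0.326
clock: 8.95
position: [0.518, 0.1489, 0.2403]
ee_rot: [-2.842, -1.337, 0.001]
force: [-0.8, -0.4, -0.9]
width: 0.322
clock: 9.45
position: [0.5179, 0.1485, 0.2403]
ee_rot: [-2.314, -2.123, 0.0]
force: [-0.2, 0.0, -1.0]
width: 0.32
clock: 9.65
position: [0.518, 0.148, 0.2406]
ee_rot: [-2.322, -2.116, 0.0]
force: [-0.7, -0.2, -1.2]
width: 0.325
t 9.65 pos [0.518  0.148  0.2406] yhead -5.3 zax [-0.  0. -1.] F [-0.7 -0.2 -1.2] w 0.325 j7 -0.76
  shift cm (cur axes) [ 0.11  0.   18.71] turn -0.3  shift after turn [ 0.11  0.   18.71]
```

```bash
python3 -m crank '[[[0.1,0,4.5],-0.3,255],[[0,0,4.5],0,255],[[0,0,4],0,255],[[0,0,2],0,255],[[0,0,0],0,255]]';  python3 -m crank '[[[0,0,0],0,255],[[0,0,0],0,255],[[0,0,0],0,255]]'
python3 - <<'E'
from h import *
go(0.518,0.1491,0.0535,-5.05)
im,d=get_image("side"); cv2.imwrite("pics/s1.png",cv2.resize(im[150:290,150:330],None,fx=4,fy=4)[:,:,::-1])
im,d=get_image("top"); cv2.imwrite("pics/t1.png",cv2.resize(im[120:260,160:300],None,fx=4,fy=4)[:,:,::-1])
E
```

```text
clock: 10.15
position: [0.5162, 0.148, 0.088]
ee_rot: [-2.314, -2.122, 0.008]
force: [0.2, 0.4, 0.1]
width: 0.325
clock: 10.45
position: [0.5191, 0.1491, 0.0922]
ee_rot: [2.313, 2.124, 0.004]
force: [-0.1, -0.2, -0.5]
width: 0.329
t 10.45 pos [0.5191 0.1491 0.0922] yhead -4.9 zax [ 0.003  0.001 -1.   ] F [-0.1 -0.2 -0.5] w 0.329 j7 -0.91
  shift cm (cur axes) [-0.02 -0.12  3.87] turn 0.2  shift after turn [-0.02 -0.12  3.87]
```

View pics/s1.png

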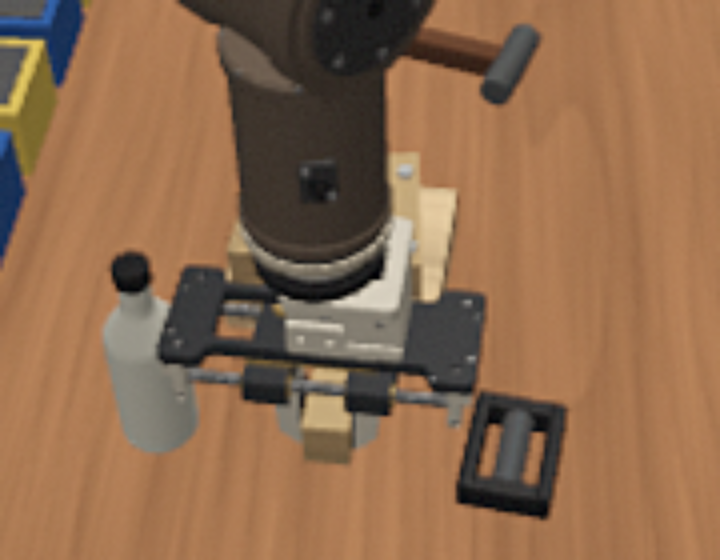

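View pics/t1.png

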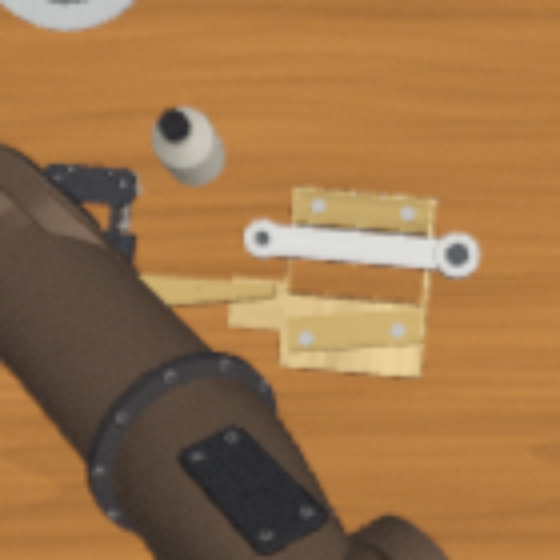

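Run:
```python
from h import *
im,d=get_image("top"); P,u,v=cloud("top",d); 
m=(u>165)&(u<197)&(v>155)&(v<185)&(P[:,2]>.1)
q=P[m]; print("grip max x",np.percentile(q[:,0],[50,95,100]),q[q[:,0].argmax()], q[:,1].min())
for z in(.05,.08,.1,.12,.14,.16):
    b=P[(u>197)&(u<218)&(v>145)&(v<168)&(abs(P[:,2]-z)<.01)]; print(z,len(b),b[:,:2].min(0),b[:,:2].max(0)) if len(b) else 0
ims,ds=get_image("side"); P,u,v=cloud("side",ds); c=ims[v,u].astype(int)
m=(u>174)&(u<202)&(v>210)&(v<265)&(P[:,2]>.02)&(np.hypot(P[:,0]-.65,P[:,1]-.08)<.06)
q=P[m]; print("side bottle",np.percentile(q,[1,50,99],axis=0))
m=(u>188)&(u<275)&(v>215)&(v<250)&(P[:,1]>.1)&(P[:,2]>.1); q=P[m]; print("side grip",np.percentile(q,[0.5,50,99.5],axis=0))
```

```text
grip max x [0.54283104 0.60561105 0.61201966] [0.61201966 0.16102681 0.19742518] 0.06546174476646223
0.05 17 [0.62379919 0.05118445] [0.656837   0.09619006]
0.08 16 [0.62364153 0.05224096] [0.64496605 0.09124716]
0.1 50 [0.62299106 0.05105999] [0.67640124 0.10354079]
0.12 92 [0.62591215 0.05282176] [0.67534307 0.10174425]
0.14 7 [0.63968328 0.06747412] [0.65735804 0.07402911]
0.16 44 [0.63818628 0.06699805] [0.66447194 0.09072106]
side bottle [[0.60279707 0.06880478 0.02123602]
 [0.64870982 0.09739879 0.10742092]
 [0.67599652 0.11197599 0.20059914]]
side grip [[0.42310604 0.10893536 0.12117759]
 [0.51259835 0.17287563 0.20075465]
 [0.61091347 0.19328919 0.29255958]]
```

```bash
python3 -m crank '[[[0,-0.1,2],0,255],[[0,0,1.2],0,255],[[0,0,0.5],0,255],[[0,0,0],0,255],[[0,0,0],0,255]]';  python3 -m crank '[[[0,0,0],0,255]]'
python3 - <<'E'
from h import *
go(0.518,0.1491,0.0535,-5.05)
im,d=get_image("top"); cv2.imwrite("pics/t2.png",cv2.resize(im[165:225,180:280],None,fx=8,fy=8,interpolation=cv2.INTER_CUBIC)[:,:,::-1])
E
```

```text
clock: 11.15
position: [0.5172, 0.149, 0.054]
ee_rot: [-2.314, -2.125, -0.0]
force: [0.3, -0.1, -0.7]
width: 0.327
clock: 11.25
position: [0.5175, 0.149, 0.0543]
ee_rot: [2.313, 2.125, 0.001]
force: [-0.2, 0.0, -1.3]
width: 0.324
t 11.25 pos [0.5175 0.149  0.0543] yhead -4.9 zax [ 0.001  0.    -1.   ] F [-0.2  0.  -1.3] w 0.324 j7 -0.95
  shift cm (cur axes) [0.01 0.05 0.08] turn 0.2  shift after turn [0.01 0.05 0.08]
```

View pics/t2.png

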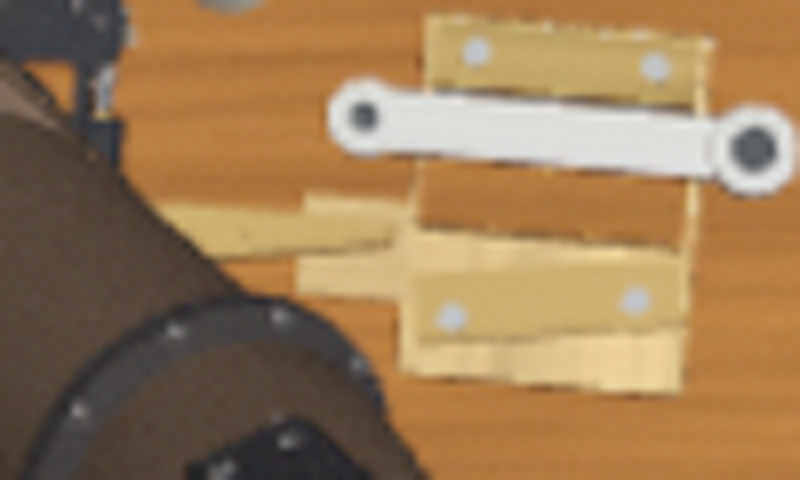

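```bash
cat >> h.py <<'E'
JO=np.array([.5122,-.0728]);JA=np.radians(-5.05)
def jigview(x0,x1,y0,y1,z,res,cam="top",im=None):
    """rectified in jig coords (m): up=+x, left=+y"""
    k=get_calibration(cam)
    if im is None: im,_=get_image(cam)
    xs=np.arange(x1,x0,-res);ys=np.arange(y1,y0,-res);gx,gy=np.meshgrid(xs,ys,indexing='ij')
    X=np.stack([JO[0]+gx*np.cos(JA)-gy*np.sin(JA),JO[1]+gx*np.sin(JA)+gy*np.cos(JA),np.full_like(gx,z)],-1)
    C=X@k['R'].T+k['t']; u=k['cx']+k['fx']*C[...,0]/C[...,2];v=k['cy']+k['fy']*C[...,1]/C[...,2]
    return cv2.remap(im,u.astype(np.float32),v.astype(np.float32),cv2.INTER_CUBIC)
E
python3 - <<'E'
from h import *
o=jigview(-.06,.1,-.07,.14,.081,.0003)
for i in range(0,int(.16/.0003),1):
    pass
for x in(-.02,0,.02,.065): r=int((.1-x)/.0003); cv2.line(o,(0,r),(o.shape[1],r),(255,0,0),1)
for y in(0.06,-.06): c=int((.14-y)/.0003); cv2.line(o,(c,0),(c,o.shape[0]),(0,0,255),1)
cv2.imwrite("pics/t3.png",o[:,:,::-1]); print(o.shape)
E
```

```text
(534, 701, 3)
```

View pics/t3.png

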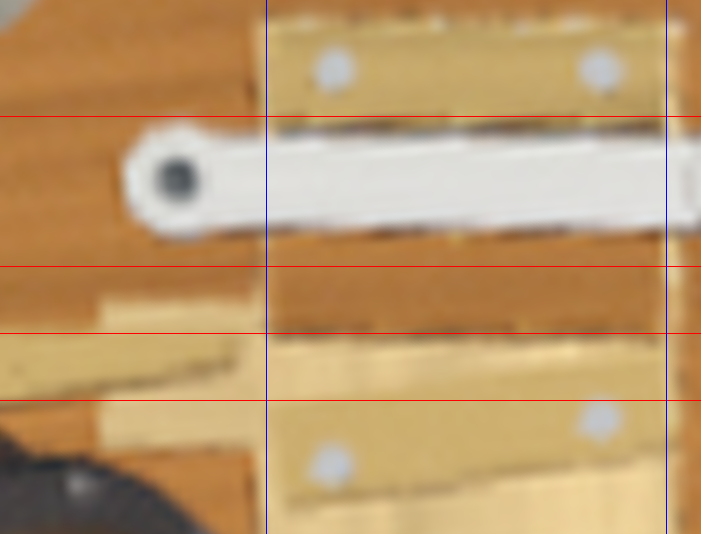

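Run:
```python
from h import *
o=jigview(-.06,.1,-.07,.14,.081,.0003).astype(int)
o2=jigview(-.06,.1,-.07,.14,.045,.0003)
def prof(y,w=.002):
    c=int((.14-y)/.0003);n=int(w/.0003); return o[:,c-n:c+n].mean(1)
for y in(.13,.12,.10,.09,.08,.03,0,-.03):
    p=prof(y); print(y,[(round((.1-r*.0003)*1000,1),*p[r].astype(int)) for r in range(300,400,6)])
```

```text
0.13 [(10.0, np.int64(170), np.int64(114), np.int64(60)), (8.2, np.int64(171), np.int64(113), np.int64(58)), (6.4, np.int64(175), np.int64(117), np.int64(59)), (4.6, np.int64(180), np.int64(123), np.int64(65)), (2.8, np.int64(187), np.int64(136), np.int64(76)), (1.0, np.int64(191), np.int64(148), np.int64(86)), (-0.8, np.int64(198), np.int64(163), np.int64(100)), (-2.6, np.int64(203), np.int64(172), np.int64(110)), (-4.4, np.int64(206), np.int64(177), np.int64(114)), (-6.2, np.int64(204), np.int64(175), np.int64(111)), (-8.0, np.int64(203), np.int64(174), np.int64(109)), (-9.8, np.int64(203), np.int64(174), np.int64(109)), (-11.6, np.int64(203), np.int64(174), np.int64(110)), (-13.4, np.int64(204), np.int64(175), np.int64(112)), (-15.2, np.int64(198), np.int64(169), np.int64(108)), (-17.0, np.int64(189), np.int64(161), np.int64(103)), (-18.8, np.int64(173), np.int64(140), np.int64(85))]
0.12 [(10.0, np.int64(172), np.int64(116), np.int64(61)), (8.2, np.int64(173), np.int64(117), np.int64(61)), (6.4, np.int64(176), np.int64(119), np.int64(61)), (4.6, np.int64(180), np.int64(123), np.i
[... 5407 characters left out ...]
int64(53)), (2.8, np.int64(161), np.int64(107), np.int64(53)), (1.0, np.int64(156), np.int64(113), np.int64(64)), (-0.8, np.int64(164), np.int64(132), np.int64(87)), (-2.6, np.int64(200), np.int64(173), np.int64(123)), (-4.4, np.int64(234), np.int64(207), np.int64(150)), (-6.2, np.int64(238), np.int64(212), np.int64(153)), (-8.0, np.int64(224), np.int64(197), np.int64(138)), (-9.8, np.int64(214), np.int64(185), np.int64(124)), (-11.6, np.int64(206), np.int64(176), np.int64(113)), (-13.4, np.int64(204), np.int64(175), np.int64(111)), (-15.2, np.int64(206), np.int64(177), np.int64(113)), (-17.0, np.int64(206), np.int64(177), np.int64(114)), (-18.8, np.int64(206), np.int64(177), np.int64(114))]
```

The jaw's top edge lies at about +3 mm in jig x and the wedge flank at about +1.2 mm, so there is roughly 1.8 mm of clearance, as planned. I'll insert.

```bash
python3 -m crank '[[[-1.5,0,0],0,255],[[-1.5,0,0],0,255],[[-1.5,0,0],0,255],[[0,0,0],0,255],[[0,0,0],0,255]]';python3 - <<'E'
from h import *
go(0.5115,0.0754,0.0525,-5.05)
E
```

```text
clock: 11.95
position: [0.5132, 0.1027, 0.0536]
ee_rot: [2.316, 2.123, -0.001]
force: [0.1, -0.1, -1.1]
width: 0.328
t 11.95 pos [0.5132 0.1027 0.0536] yhead -5.0 zax [-0.    -0.001 -1.   ] F [ 0.1 -0.1 -1.1] w 0.328 j7 -0.88
  shift cm (cur axes) [-2.73  0.07  0.11] turn 0.1  shift after turn [-2.73  0.07  0.11]
```

```bash
python3 -m crank '[[[-1.2,0,0],0,255],[[-1.2,0.05,0],0,255],[[-0.3,0,0],0,255],[[0,0,0.15],0,255],[[0,0,0],0,255]]';python3 - <<'E'
from h import *
go(0.5115,0.0754,0.0515,-5.05)
E
```

```text
clock: 12.45
position: [0.5114, 0.0772, 0.0521]
ee_rot: [-2.314, -2.125, -0.0]
force: [-0.1, 0.4, -0.9]
width: 0.326
t 12.45 pos [0.5114 0.0772 0.0521] yhead -4.9 zax [-0.  0. -1.] F [-0.1  0.4 -0.9] w 0.326 j7 -0.83
  shift cm (cur axes) [-0.17  0.02  0.06] turn 0.2  shift after turn [-0.17  0.02  0.06]
```

```bash
python3 -m crank '[[[0,0,0.06],0,255],[[0,0,0],0,255],[[0,0,0],0,140],[[0,0,0],0,100],[[0,0,0],0,100]]';python3 -m crank '[[[0,0,0],0,100],[[0,0,0],0,100],[[0,0,-1],0,100],[[0,0,-3],0,100],[[0,0,-4],0,100]]';python3 - <<'E'
from h import *
go(0.5115,0.0754,0.0515,-5.05)
E
```

```text
clock: 12.95
position: [0.5116, 0.0771, 0.0517]
ee_rot: [2.313, 2.125, 0.0]
force: [-0.7, 0.4, -1.2]
width: 0.537
clock: 13.45
position: [0.5103, 0.0768, 0.1319]
ee_rot: [-2.312, -2.124, 0.004]
force: [0.1, -0.8, 0.2]
width: 0.608
t 13.45 pos [0.5103 0.0768 0.1319] yhead -4.8 zax [-0.003 -0.    -1.   ] F [ 0.1 -0.8  0.2] w 0.608 j7 -0.73
  shift cm (cur axes) [-0.13  0.16  8.04] turn 0.2  shift after turn [-0.13  0.16  8.04]
```

```bash
python3 -m crank '[[[0,0,-4.5],0,0],[[0,0,-4.5],0,0],[[0,0,-3.5],0,0],[[0,0,0],0,0]]';python3 - <<'E'
from h import *
k=get_calibration("wrist");im,d=get_image("wrist"); cv2.imwrite("pics/w3.png",im[:,:,::-1])
imt,_=get_image("top"); cv2.imwrite("pics/t4.png",cv2.resize(imt[140:250,160:300],None,fx=5,fy=5,interpolation=cv2.INTER_CUBIC)[:,:,::-1])
go(0.46,-0.33,0.25,-110)
E
```

```text
clock: 13.85
position: [0.5136, 0.0785, 0.2622]
ee_rot: [2.31, 2.122, 0.011]
force: [0.0, -0.3, 0.0]
width: 0.907
t 13.95 pos [0.5117 0.077  0.2576] yhead -4.9 zax [ 0.002 -0.    -1.   ] F [1.  0.4 0.4] w 0.975 j7 -0.61
  shift cm (cur axes) [-41.    -1.69   0.76] turn 105.1  shift after turn [ 9.06 40.02  0.76]
```

View pics/w3.png

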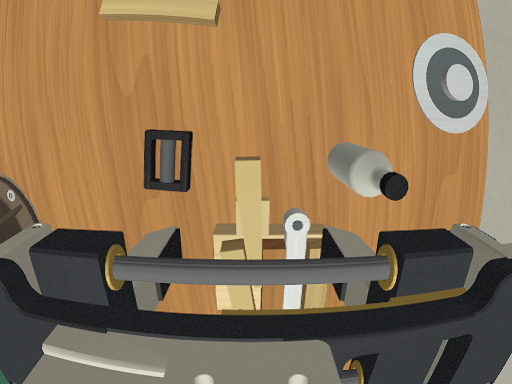

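View pics/t4.png

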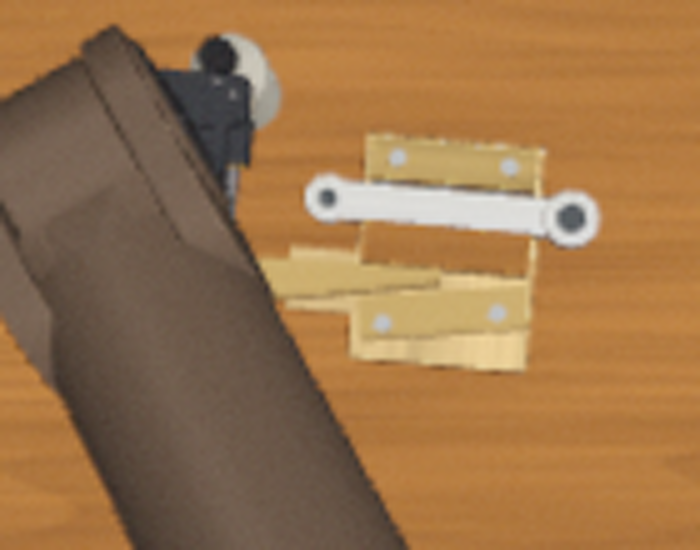

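The wedge stands loose in the gap: in the top picture its tip is at (440,283), and in the wrist view its butt is at (248,160). Now for the hammer.

```bash
python3 -m crank '[[[-4.55,-0.2,0.05],0,0],[[-4.55,-0.2,0.05],0,0],[[-4.55,-0.2,0.05],0,0],[[-4.55,-0.2,0.1],0,0],[[-4.55,-0.2,0.1],0,0]]';python3 -m crank '[[[-4.55,-0.2,0.1],0,0],[[-4.55,-0.2,0.1],0,0],[[-4.55,-0.2,0.1],0,0],[[-4.55,-0.2,0.1],0,0],[[0,0,0],8.5,0]]';python3 -m crank '[[[0,0,0],8.5,0],[[0,0,0],8.5,0],[[0,0,0],8.5,0],[[0,0,0],8.5,0],[[0,0,0],8.5,0]]';python3 -m crank '[[[0,0,0],8.5,0],[[0,0,0],8.5,0],[[0,0,0],8.5,0],[[0,0,0],8.5,0],[[0,0,0],8.5,0]]';python3 -m crank '[[[0,0,0],8.5,0],[[0,0,0],3.1,0],[[0,0,0],0,0],[[0,0,0],0,0]]'
python3 - <<'E'
from h import *
go(0.46,-0.33,0.25,-110)
k=get_calibration("wrist");im,d=get_image("wrist"); cv2.imwrite("pics/w4.png",im[:,:,::-1]); np.savez("wh",im=im,d=d,**k)
k2=get_calibration("wrist"); print(np.abs(k2['t']-k['t']).max())
E
```

```text
clock: 14.45
position: [0.4807, -0.1505, 0.2518]
ee_rot: [-2.312, -2.124, 0.002]
force: [0.9, 0.1, 0.7]
width: 1.0
clock: 14.95
position: [0.455, -0.3369, 0.2462]
ee_rot: [-2.471, -1.936, 0.006]
force: [0.9, 0.7, 0.5]
width: 0.998
clock: 15.45
position: [0.4579, -0.329, 0.2474]
ee_rot: [-3.004, -0.913, 0.003]
force: [0.3, -0.9, 0.4]
width: 0.995
clock: 15.95
position: [0.4578, -0.3289, 0.2474]
ee_rot: [-3.131, 0.238, 0.005]
force: [0.7, 0.4, -0.1]
width: 0.998
clock: 16.35
position: [0.4583, -0.3291, 0.2481]
ee_rot: [-3.094, 0.541, 0.003]
force: [0.7, -0.8, 0.3]
width: 0.998
t 16.35 pos [ 0.4583 -0.3291  0.2481] yhead -109.8 zax [-0.002  0.001 -1.   ] F [ 0.7 -0.8  0.3] w 0.998 j7 -1.5
  shift cm (cur axes) [ 0.19  0.03 -0.19] turn 0.2  shift after turn [ 0.19  0.03 -0.19]
0.00030016956102463244
```

View pics/w4.png

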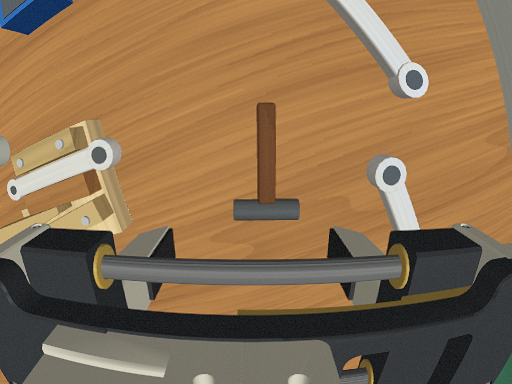

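Run:
```python
from h import *
k=get_calibration("wrist");im,d=get_image("wrist")
P,u,v=wc(d,k); c=im[v,u].astype(int)
near=(u>220)&(u<310)&(v>90)&(v<225)
h=P[near&(P[:,2]>.015)&(P[:,2]<.04)]; print(len(h),*rect(h))
sat=c.max(1)-c.min(1)
hd=P[near&(sat<25)&(P[:,2]>.012)&(P[:,2]<.04)]; print("head",len(hd),*rect(hd),hd.mean(0),hd[:,2].max())
ha=P[near&(sat>40)&(P[:,2]>.016)&(P[:,2]<.04)]; print("handle",len(ha),*rect(ha),np.median(ha[:,2]))
```

```text
3181 [[ 372. -368.]
 [ 521. -420.]
 [ 551. -335.]
 [ 402. -283.]] [ 461.6 -351.6] [ 89.8 157.9] 70.7
head 1252 [[ 374. -368.]
 [ 401. -377.]
 [ 429. -294.]
 [ 402. -284.]] [ 401.3 -331. ] [88.5 28.6] 71.4 [ 0.40291035 -0.33138552  0.02715292] 0.03205378861293048
handle 1898 [[ 372. -368.]
 [ 521. -420.]
 [ 551. -335.]
 [ 402. -283.]] [ 461.6 -351.6] [ 89.8 157.9] 70.7 0.025972583815470483
```

Run:
```python
from h import *
go(0.4312,-.3411,0.005,-109.2)
```

```text
t 16.45 pos [ 0.4585 -0.3293  0.2485] yhead -109.9 zax [-0.001  0.001 -1.   ] F [-0.9  0.2  0.2] w 0.995 j7 -1.5
  shift cm (cur axes) [-2.14  2.05 24.35] turn -0.7  shift after turn [-2.16  2.02 24.35]
```

```bash
python3 -m crank '[[[-2.1,2,3.8],-0.7,0],[[0,0,4.6],0,0],[[0,0,4.6],0,0],[[0,0,4],0,0],[[0,0,2.5],0,0]]'; python3 -m crank '[[[0,0,0],0,0],[[0,0,0],0,0],[[0,0,0],0,0]]'
python3 - <<'E'
from h import *
go(0.4312,-.3411,0.005,-109.2)
E
```

```text
clock: 16.95
position: [0.4307, -0.3403, 0.0511]
ee_rot: [-3.096, 0.524, 0.005]
force: [0.4, -0.6, 0.5]
width: 1.001
clock: 17.25
position: [0.4334, -0.3417, 0.0558]
ee_rot: [3.096, -0.525, 0.004]
force: [-0.6, 0.5, 0.7]
width: 0.999
t 17.25 pos [ 0.4334 -0.3417  0.0558] yhead -109.3 zax [ 0.002 -0.001 -1.   ] F [-0.6  0.5  0.7] w 0.999 j7 -1.53
  shift cm (cur axes) [-0.24  0.01  5.08] turn -0.1  shift after turn [-0.24  0.01  5.08]
```

```bash
python3 -m crank '[[[-0.2,0,2.5],0,0],[[0,0,1.7],0,0],[[0,0,0.8],0,0],[[0,0,0],0,0],[[0,0,0],0,120]]'; python3 -m crank '[[[0,0,0],0,255],[[0,0,0],0,255],[[0,0,0],0,255],[[0,0,0],0,255],[[0,0,0],0,255]]' 60; python3 -m crank '[[[0,0,0],0,255],[[0,0,0],0,255],[[0,0,0],0,255],[[0,0,0],0,255],[[0,0,0],0,255]]' 60
python3 - <<'E'
from h import *
go(0.4312,-.3411,0.005,-109.2)
E
```

```text
clock: 17.75
position: [0.4311, -0.3409, 0.0053]
ee_rot: [3.097, -0.525, 0.002]
force: [0.3, -0.8, -0.1]
width: 0.952
clock: 18.25
position: [0.4304, -0.3405, 0.0042]
ee_rot: [3.097, -0.526, 0.0]
force: [-0.4, -0.1, -0.1]
width: 0.528
clock: 18.75
position: [0.4303, -0.3405, 0.0041]
ee_rot: [3.097, -0.526, -0.0]
force: [0.7, 0.6, -0.6]
width: 0.251
t 18.75 pos [ 0.4303 -0.3405  0.0041] yhead -109.3 zax [-0. -0. -1.] F [ 0.7  0.6 -0.6] w 0.251 j7 -1.56
  shift cm (cur axes) [ 0.1   0.03 -0.09] turn -0.1  shift after turn [ 0.1   0.03 -0.09]
```

```bash
python3 -m crank '[[[0,0,-1],0,255],[[0,0,-3],0,255],[[0,0,-4.6],0,255],[[0,0,-4.6],0,255],[[0,0,-4.6],0,255]]'; python3 -m crank '[[[0,0,-4.6],-2,255],[[0,0,-2],-8.5,255],[[0,0,0],-8.5,255],[[0,0,0],-8.5,255],[[0,0,0],-8.5,255]]';python3 -m crank '[[[0,0,0],-8.5,255],[[0,0,0],-8.5,255],[[0,0,0],-8.5,255],[[0,0,0],-8.5,255],[[0,0,0],-8.5,255]]';python3 -m crank '[[[0,0,0],-8.5,255],[[0,0,0],-8.5,255],[[0,0,0],0,255]]'
python3 - <<'E'
from h import *
go(0.4898,0.1852,0.24,84.95)
E
```

```text
clock: 19.25
position: [0.4297, -0.3398, 0.1842]
ee_rot: [-3.097, 0.525, 0.001]
force: [1.0, -1.4, -3.4]
width: 0.258
clock: 19.75
position: [0.4297, -0.3399, 0.2485]
ee_rot: [-3.106, -0.467, 0.001]
force: [0.3, -0.7, -4.3]
width: 0.261
clock: 20.25
position: [0.4296, -0.3399, 0.2482]
ee_rot: [-2.725, -1.561, 0.001]
force: [0.2, -0.5, -3.9]
width: 0.258
clock: 20.55
position: [0.4296, -0.3401, 0.2481]
ee_rot: [-2.468, -1.942, 0.001]
force: [0.3, -0.6, -3.9]
width: 0.253
t 20.55 pos [ 0.4296 -0.3401  0.2481] yhead -13.6 zax [-0.001  0.001 -1.   ] F [ 0.3 -0.6 -3.9] w 0.253 j7 0.11
  shift cm (cur axes) [52.47 -6.53  0.84] turn -98.6  shift after turn [-1.37 52.86  0.84]
```

```bash
python3 -m crank '[[[4.77,-0.6,0],0,255],[[4.77,-0.6,0],0,255],[[4.77,-0.6,0],0,255],[[4.77,-0.6,0],0,255],[[4.77,-0.6,0],0,255]]'; python3 -m crank '[[[4.77,-0.6,0],0,255],[[4.77,-0.6,0],0,255],[[4.77,-0.6,0],0,255],[[4.77,-0.6,0],0,255],[[4.77,-0.6,0],0,255]]'; python3 -m crank '[[[4.77,-0.6,0],-4.6,255],[[0,0,0],-8.5,255],[[0,0,0],-8.5,255],[[0,0,0],-8.5,255],[[0,0,0],-8.5,255]]';python3 -m crank '[[[0,0,0],-8.5,255],[[0,0,0],-8.5,255],[[0,0,0],-8.5,255],[[0,0,0],-8.5,255],[[0,0,0],-8.5,255]]';python3 -m crank '[[[0,0,0],-8.5,255],[[0,0,0],-8.5,255],[[0,0,0],0,255],[[0,0,0],0,255]]'
python3 - <<'E'
from h import *
go(0.4898,0.1852,0.24,84.95)
k=get_calibration("wrist");im,d=get_image("wrist"); cv2.imwrite("pics/w5.png",im[:,:,::-1]); np.savez("w5",im=im,d=d,**k)
im,_=get_image("top"); cv2.imwrite("pics/t5.png",cv2.resize(im[140:250,120:290],None,fx=4,fy=4,interpolation=cv2.INTER_CUBIC)[:,:,::-1])
E
```

```text
clock: 21.05
position: [0.4574, -0.0998, 0.2484]
ee_rot: [2.476, 1.932, -0.001]
force: [1.9, 0.3, -3.8]
width: 0.262
clock: 21.55
position: [0.4852, 0.1387, 0.2484]
ee_rot: [2.476, 1.932, -0.001]
force: [1.1, -0.8, -4.7]
width: 0.255
clock: 22.05
position: [0.4907, 0.1848, 0.2481]
ee_rot: [1.69, 2.648, -0.002]
force: [-0.7, -1.1, -4.2]
width: 0.257
clock: 22.55
position: [0.4908, 0.1844, 0.248]
ee_rot: [-0.616, -3.08, 0.002]
force: [0.1, -0.2, -4.5]
width: 0.257
clock: 22.95
position: [0.4909, 0.1846, 0.248]
ee_rot: [-0.166, -3.137, 0.001]
force: [0.0, -0.1, -4.2]
width: 0.255
t 22.95 pos [0.4909 0.1846 0.248 ] yhead 83.9 zax [-0.    -0.001 -1.   ] F [ 0.  -0.1 -4.2] w 0.255 j7 0.51
  shift cm (cur axes) [0.12 0.05 0.8 ] turn -1.0  shift after turn [0.12 0.05 0.8 ]
```

View pics/w5.png

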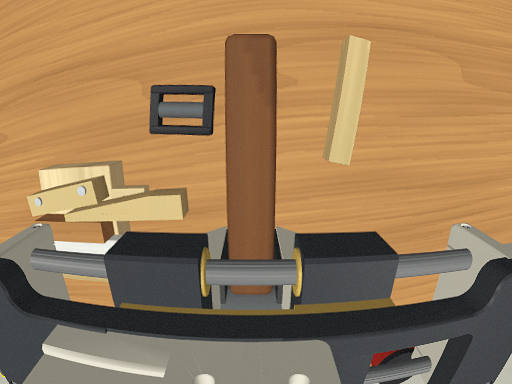

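View pics/t5.png

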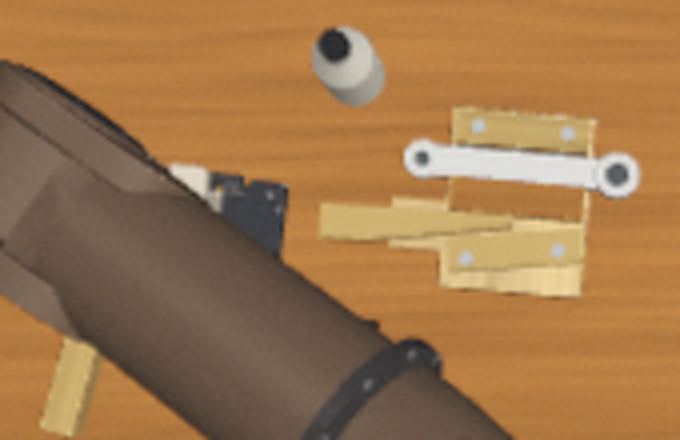

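Run:
```python
from h import *
f=np.load("w5.npz"); k={n:f[n] for n in('fx','fy','cx','cy','R','t')}
P,u,v=wc(f['d'],k); c=f['im'][v,u].astype(int)
d2=P[:,:2]-JO; J=np.stack([d2[:,0]*np.cos(JA)+d2[:,1]*np.sin(JA),-d2[:,0]*np.sin(JA)+d2[:,1]*np.cos(JA),P[:,2]],1)
m=(J[:,2]>.072)&(J[:,2]<.09)&(J[:,1]>.075)&(J[:,1]<.19)&(abs(J[:,0]+.01)<.04)
print(m.sum(),np.median(J[m,2]),*rect(J[m]))
```

```text
1796 0.08125026662393908 [[-29. 173.]
 [-27.  74.]
 [  4.  75.]
 [  2. 174.]] [-12.6 124. ] [30.8 98.4] 1.4
```

```bash
python3 -m crank '[[[0.1,0,4.6],-1,255],[[0,0,4.6],0,255],[[0,0,4.6],0,255],[[0,0,2],0,255],[[0,0,0],0,255]]' ; python3 -m crank '[[[0,0,0],0,255],[[0,0,0],0,255]]'
python3 - <<'E'
from h import *
go(0.4903,0.1852,0.052,84.95)
for c in("side",):
    im,_=get_image(c); cv2.imwrite("pics/s6.png",cv2.resize(im[170:320,150:330],None,fx=4,fy=4,interpolation=cv2.INTER_CUBIC)[:,:,::-1])
E
```

```text
clock: 23.55
position: [0.4885, 0.1837, 0.0874]
ee_rot: [-0.132, -3.134, 0.004]
force: [-0.7, -0.2, -4.1]
width: 0.258
clock: 23.75
position: [0.4912, 0.1859, 0.0919]
ee_rot: [0.13, 3.137, 0.002]
force: [0.2, 0.7, -4.4]
width: 0.256
t 23.75 pos [0.4912 0.1859 0.0919] yhead 85.3 zax [ 0.002  0.001 -1.   ] F [ 0.2  0.7 -4.4] w 0.256 j7 0.36
  shift cm (cur axes) [ 0.09 -0.08  3.99] turn 0.3  shift after turn [ 0.09 -0.08  3.99]
```

View pics/s6.png

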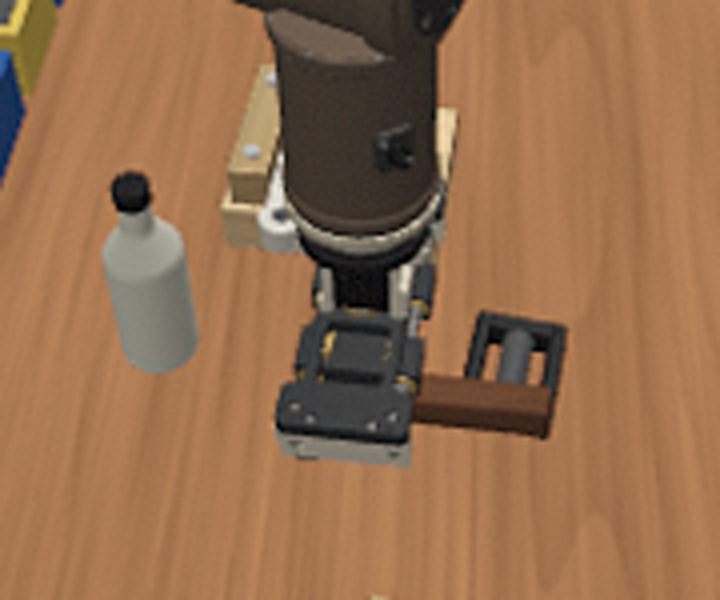

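```bash
python3 -m crank '[[[0.1,-0.1,2],0.3,255],[[0,0,1.4],0,255],[[0,0,0.5],0,255],[[0,0,0],0,255],[[0,0,0],0,255]]'
python3 - <<'E'
from h import *
go(0.4903,0.1852,0.052,84.95)
im,_=get_image("side"); cv2.imwrite("pics/s7.png",cv2.resize(im[170:320,150:330],None,fx=4,fy=4,interpolation=cv2.INTER_CUBIC)[:,:,::-1])
im,_=get_image("top"); cv2.imwrite("pics/t7.png",cv2.resize(im[140:250,120:290],None,fx=4,fy=4,interpolation=cv2.INTER_CUBIC)[:,:,::-1])
E
```

```text
clock: 24.3
position: [0.4893, 0.1845, 0.0516]
ee_rot: [0.136, 3.138, 0.001]
force: [-0.4, 0.7, -4.5]
width: 0.257
t 24.3 pos [0.4893 0.1845 0.0516] yhead 85.0 zax [ 0.  0. -1.] F [-0.4  0.7 -4.5] w 0.257 j7 0.3
  shift cm (cur axes) [-0.1   0.08 -0.04] turn 0.1  shift after turn [-0.1   0.08 -0.04]
```

View pics/t7.png

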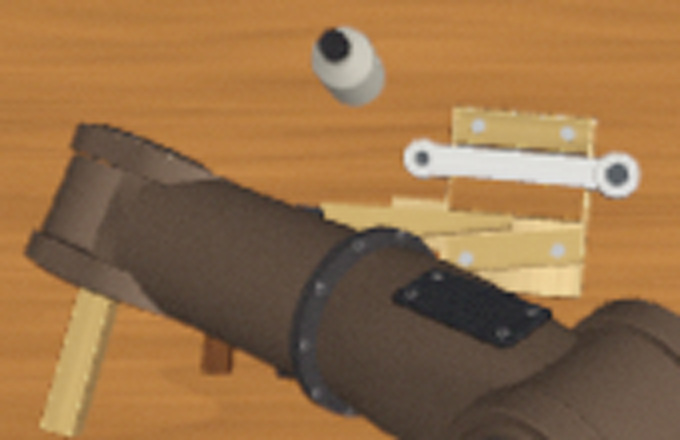

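```bash
python3 -m crank '[[[0,-1.5,0],0,255],[[0,-1.5,0],0,255],[[0,0,0],0,255]]' ; python3 -m crank '[[[0,-0.5,0],0,255],[[0,-0.5,0],0,255],[[0,0,0],0,255],[[0,0,0],0,255]]'
python3 - <<'E'
from h import *
go(0.4903,0.1852,0.052,84.95)
im,_=get_image("top"); cv2.imwrite("pics/t8.png",cv2.resize(im[140:250,120:290],None,fx=4,fy=4,interpolation=cv2.INTER_CUBIC)[:,:,::-1])
E
```

```text
clock: 24.7
position: [0.4866, 0.1519, 0.0512]
ee_rot: [-0.14, -3.138, 0.003]
force: [0.6, 0.0, -4.8]
width: 0.254
clock: 25.1
position: [0.4856, 0.1444, 0.0512]
ee_rot: [0.136, 3.138, 0.0]
force: [-0.5, -0.3, -3.5]
width: 0.258
t 25.1 pos [0.4856 0.1444 0.0512] yhead 85.0 zax [ 0.  0. -1.] F [-0.5 -0.3 -3.5] w 0.258 j7 0.36
  shift cm (cur axes) [-0.11  4.1  -0.08] turn 0.1  shift after turn [-0.11  4.1  -0.08]
```

View pics/t8.png

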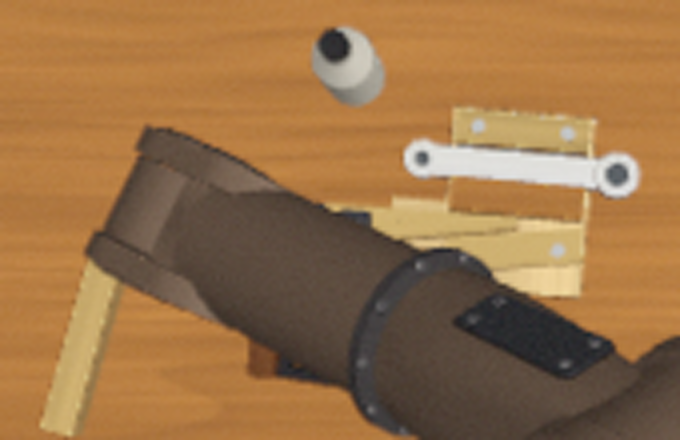

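```bash
python3 -m crank '[[[0,-0.7,0],0,255],[[0,-0.7,0],0,255],[[0,0,0],0,255]]' ; python3 -m crank '[[[0,1.5,0],0,255],[[0,0,0],0,255]]' ; python3 -m crank '[[[0,-1.2,0],0,255],[[0,-0.8,0],0,255],[[0,-0.8,0],0,255],[[0,0,0],0,255]]' ;python3 - <<'E'
from h import *
go(0.4903,0.1852,0.052,84.95)
im,_=get_image("top"); cv2.imwrite("pics/t9.png",cv2.resize(im[140:250,120:290],None,fx=4,fy=4,interpolation=cv2.INTER_CUBIC)[:,:,::-1])
E
```

```text
clock: 25.45
position: [0.4842, 0.1287, 0.0508]
ee_rot: [-0.138, -3.138, 0.002]
force: [0.1, -0.1, -4.2]
width: 0.256
clock: 25.65
position: [0.4858, 0.1469, 0.0515]
ee_rot: [0.134, 3.138, 0.003]
force: [0.2, 0.4, -4.6]
width: 0.258
clock: 26.05
position: [0.4846, 0.1184, 0.052]
ee_rot: [0.135, 3.136, 0.007]
force: [2.5, 5.9, -3.7]
width: 0.258
t 26.05 pos [0.4846 0.1184 0.052 ] yhead 85.1 zax [ 0.003  0.004 -1.   ] F [ 2.5  5.9 -3.7] w 0.258 j7 0.4
  shift cm (cur axes) [0.01 6.71 0.03] turn 0.1  shift after turn [0.02 6.7  0.03]
```

View pics/t9.png

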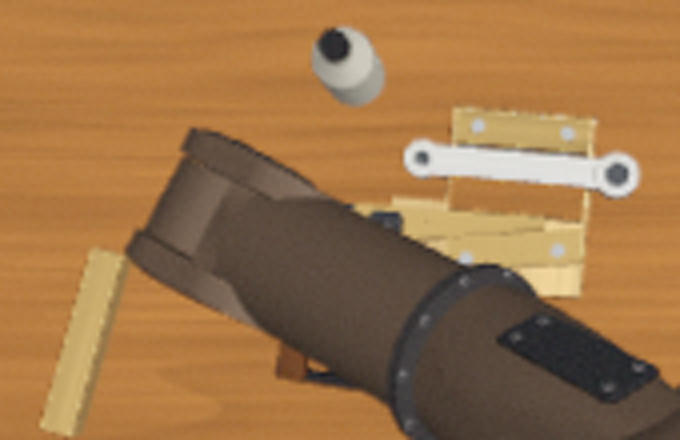

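```bash
python3 -m crank '[[[0,1.2,0],0,255],[[0,0,0],0,255],[[0,-1.2,0],0,255],[[0,-0.7,0],0,255],[[0,0,0],0,255]]' ; python3 -m crank '[[[0,1.2,0],0,255],[[0,0,0],0,255],[[0,-1.2,0],0,255],[[0,-0.7,0],0,255],[[0,0,0],0,255]]' ;python3 - <<'E'
from h import *
go(0.4903,0.1852,0.052,84.95)
E
```

```text
clock: 26.6
position: [0.4835, 0.1097, 0.0513]
ee_rot: [0.137, 3.137, 0.002]
force: [2.8, 3.4, -5.1]
width: 0.257
clock: 27.1
position: [0.4827, 0.1028, 0.0513]
ee_rot: [0.137, 3.137, 0.002]
force: [1.8, 2.3, -4.7]
width: 0.26
t 27.1 pos [0.4827 0.1028 0.0513] yhead 85.0 zax [ 0.001  0.001 -1.   ] F [ 1.8  2.3 -4.7] w 0.26 j7 0.42
  shift cm (cur axes) [-0.04  8.27 -0.06] turn 0.1  shift after turn [-0.03  8.27 -0.06]
```

```bash
python3 -m crank '[[[0,1.2,0],0,255],[[0,0,0],0,255],[[0,-1.2,0],0,255],[[0,-0.5,0],0,255],[[0,0,0],0,255]]' ; python3 -m crank '[[[0,1.2,0],0,255],[[0,0,0],0,255],[[0,-1.2,0],0,255],[[0,-0.4,0],0,255],[[0,0,0],0,255]]' ;python3 - <<'E'
from h import *
go(0.4903,0.1852,0.052,84.95)
E
```

```text
clock: 27.6
position: [0.4822, 0.0981, 0.0513]
ee_rot: [0.137, 3.137, 0.002]
force: [0.9, 3.3, -5.0]
width: 0.258
clock: 28.1
position: [0.4813, 0.0953, 0.0513]
ee_rot: [0.135, 3.138, 0.004]
force: [1.1, 7.7, -5.8]
width: 0.259
t 28.1 pos [0.4813 0.0953 0.0513] yhead 85.1 zax [ 0.001  0.003 -1.   ] F [ 1.1  7.7 -5.8] w 0.259 j7 0.44
  shift cm (cur axes) [-0.12  9.04 -0.04] turn 0.1  shift after turn [-0.11  9.04 -0.04]
```

```bash
python3 -m crank '[[[0,1.2,0],0,255],[[0,0,0],0,255],[[0,-1.2,0],0,255],[[0,-0.3,0],0,255],[[0,0,0],0,255]]' ; python3 -m crank '[[[0,1.2,0],0,255],[[0,0,0],0,255],[[0,-1.2,0],0,255],[[0,-0.3,0],0,255],[[0,0,0],0,255]]' ;python3 - <<'E'
from h import *
go(0.4903,0.1852,0.052,84.95)
im,_=get_image("top"); cv2.imwrite("pics/t10.png",cv2.resize(im[140:250,120:290],None,fx=4,fy=4,interpolation=cv2.INTER_CUBIC)[:,:,::-1])
E
```

```text
clock: 28.6
position: [0.481, 0.0942, 0.0516]
ee_rot: [0.132, 3.138, 0.009]
force: [0.3, 12.9, -7.0]
width: 0.257
clock: 29.1
position: [0.4809, 0.0931, 0.0519]
ee_rot: [0.13, 3.137, 0.014]
force: [-1.1, 20.3, -9.3]
width: 0.257
t 29.1 pos [0.4809 0.0931 0.0519] yhead 85.3 zax [ 0.002  0.009 -1.   ] F [-1.1 20.3 -9.3] w 0.257 j7 0.45
  shift cm (cur axes) [-0.18  9.25  0.08] turn 0.3  shift after turn [-0.13  9.25  0.08]
```

View pics/t10.png

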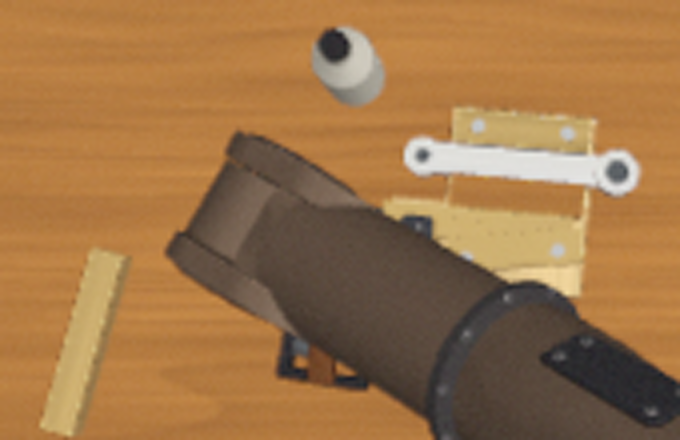

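```bash
python3 -m crank '[[[0,1.2,0],0,255],[[0,0,0],0,255],[[0,-1.2,0],0,255],[[0,-0.3,0],0,255],[[0,0,0],0,255]]' ; python3 -m crank '[[[0,1.5,0],0,255],[[0,0,0],0,255],[[0,-1.5,0],0,255],[[0,-0.2,0],0,255],[[0,0,0],0,255]]' ;python3 - <<'E'
from h import *
go(0.4903,0.1852,0.052,84.95)
E
```

```text
clock: 29.65
position: [0.4806, 0.0925, 0.0522]
ee_rot: [0.127, 3.137, 0.021]
force: [-2.1, 28.9, -11.8]
width: 0.258
clock: 30.15
position: [0.4805, 0.0916, 0.0524]
ee_rot: [0.126, 3.136, 0.023]
force: [-2.5, 32.4, -11.8]
width: 0.257
t 30.15 pos [0.4805 0.0916 0.0524] yhead 85.4 zax [ 0.003  0.015 -1.   ] F [ -2.5  32.4 -11.8] w 0.257 j7 0.46
  shift cm (cur axes) [-0.23  9.4   0.18] turn 0.5  shift after turn [-0.16  9.41  0.18]
```

```bash
python3 -m crank '[[[0,1.8,0],0,255],[[0,0,0],0,255],[[0,-1.8,0],0,255],[[0,-0.1,0],0,255],[[0,0,0],0,255]]'; python3 -m crank '[[[0,1.8,0],0,255],[[0,0,0],0,255],[[0,-1.8,0],0,255],[[0,0,0],0,255],[[0,0,0],0,255]]' ;python3 - <<'E'
from h import *
go(0.4903,0.1852,0.052,84.95)
E
```

```text
clock: 30.65
position: [0.4801, 0.0911, 0.0524]
ee_rot: [0.125, 3.137, 0.024]
force: [-2.0, 34.1, -11.3]
width: 0.259
clock: 31.15
position: [0.4803, 0.0911, 0.0525]
ee_rot: [0.125, 3.136, 0.024]
force: [-2.5, 34.0, -12.0]
width: 0.258
t 31.15 pos [0.4803 0.0911 0.0525] yhead 85.4 zax [ 0.003  0.015 -1.   ] F [ -2.5  34.  -12. ] w 0.258 j7 0.46
  shift cm (cur axes) [-0.25  9.46  0.2 ] turn 0.5  shift after turn [-0.17  9.46  0.2 ]
```

The wedge has stopped: repeated taps at 34 N no longer move the hammer (0.0911, then 0.0911). I'll back off and look.

```bash
python3 -m crank '[[[0,3,0],0,255],[[0,4,0],0,255],[[0,0,-3],0,255],[[0,0,-4.5],0,255],[[0,0,-4.5],0,255]]'; python3 -m crank '[[[0,0,-4.5],0,255],[[0,0,-3],0,255],[[0,0,0],0,255],[[0,0,0],0,255]]' ;python3 - <<'E'
from h import *
go(0.42,-0.32,0.24,0)
k=get_calibration("wrist");im,d=get_image("wrist"); cv2.imwrite("pics/w11.png",im[:,:,::-1])
P,u,v=wc(d,k)
d2=P[:,:2]-JO; J=np.stack([d2[:,0]*np.cos(JA)+d2[:,1]*np.sin(JA),-d2[:,0]*np.sin(JA)+d2[:,1]*np.cos(JA),P[:,2]],1)
m=(J[:,2]>.072)&(J[:,2]<.09)&(J[:,1]>.065)&(J[:,1]<.19)&(abs(J[:,0]+.01)<.04)
print(m.sum(),np.median(J[m,2]),*rect(J[m]))
o=jigview(-.06,.1,-.1,.14,.081,.0003); cv2.imwrite("pics/t11.png",o[:,:,::-1])
E
```

```text
clock: 31.65
position: [0.4856, 0.1496, 0.1715]
ee_rot: [-0.137, -3.136, 0.005]
force: [2.5, 0.1, -5.4]
width: 0.259
clock: 32.05
position: [0.4864, 0.1497, 0.2455]
ee_rot: [0.14, 3.138, -0.004]
force: [-0.1, -0.6, -5.1]
width: 0.258
t 32.05 pos [0.4864 0.1497 0.2455] yhead 84.9 zax [ 0.    -0.003 -1.   ] F [-0.1 -0.6 -5.1] w 0.258 j7 0.61
  shift cm (cur axes) [  2.43 -47.37   0.68] turn 84.9  shift after turn [-46.97  -6.64   0.68]
1051 0.08136931590009297 [[-22. 117.]
 [-22.  65.]
 [  9.  65.]
 [  8. 117.]] [-6.7 90.9] [30.7 51.8] 0.5
```

View pics/t11.png

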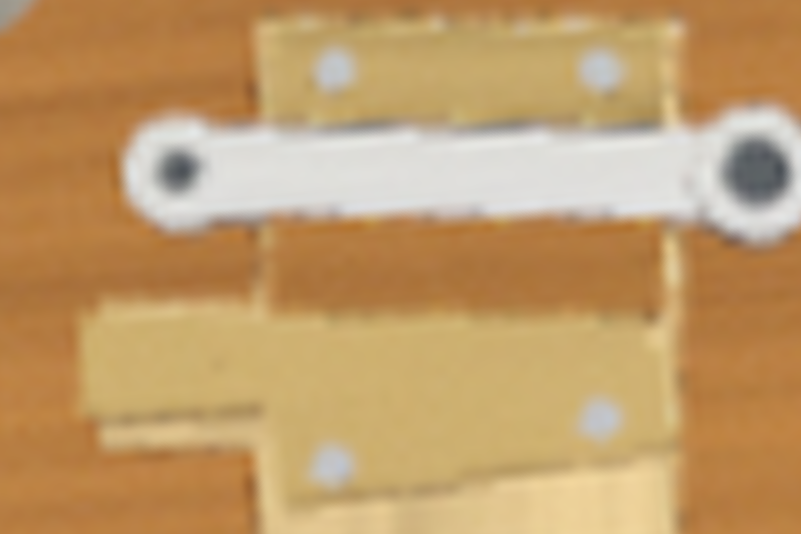

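View pics/w11.png

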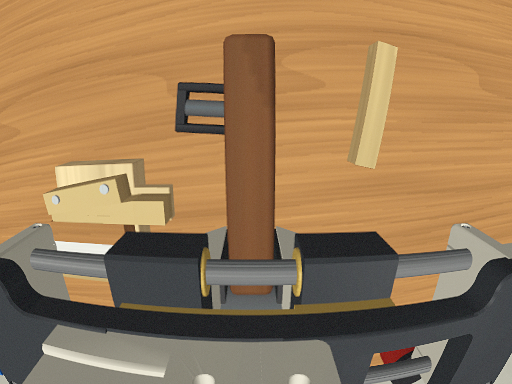

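Butt at jig y about 117 mm, roughly 57 mm outside the mouth, with the flank at jig x about 8 mm. That matches the tight state. Next I lay the hammer down near where it came from.

```bash
python3 -m crank '[[[0,0,0],8.5,255],[[0,0,0],8.5,255],[[0,0,0],8.5,255],[[0,0,0],8.5,255],[[0,0,0],8.5,255]]'; python3 -m crank '[[[0,0,0],8.5,255],[[0,0,0],8.5,255],[[0,0,0],8.5,255],[[0,0,0],8.5,255],[[0,0,0],8.4,255]]'; python3 -m crank '[[[-4.7,-0.66,0],0,255],[[-4.7,-0.66,0],0,255],[[-4.7,-0.66,0],0,255],[[-4.7,-0.66,0],0,255],[[-4.7,-0.66,0],0,255]]';python3 -m crank '[[[-4.7,-0.66,0],0,255],[[-4.7,-0.66,0],0,255],[[-4.7,-0.66,0],0,255],[[-4.7,-0.66,0],0,255],[[-4.7,-0.66,0],0,255]]';python3 -m crank '[[[0,0,4.5],0,255],[[0,0,4.5],0,255],[[0,0,4.5],0,255],[[0,0,3],0,255],[[0,0,0],0,255]]';python3 -m crank '[[[0,0,0],0,255],[[0,0,0],0,255]]'
python3 - <<'E'
from h import *
go(0.42,-0.32,0.005,0)
im,_=get_image("side"); cv2.imwrite("pics/s12.png",cv2.resize(im[90:260,180:400],None,fx=3.5,fy=3.5,interpolation=cv2.INTER_CUBIC)[:,:,::-1])
E
```

```text
clock: 32.65
position: [0.4854, 0.1511, 0.2441]
ee_rot: [-1.272, -2.87, 0.004]
force: [-0.6, 0.2, -4.7]
width: 0.261
clock: 33.15
position: [0.4854, 0.1511, 0.2441]
ee_rot: [-2.225, -2.216, 0.005]
force: [-1.0, -0.2, -4.2]
width: 0.257
clock: 33.65
position: [0.452, -0.0851, 0.2445]
ee_rot: [-2.217, -2.222, 0.003]
force: [1.4, -0.4, -3.6]
width: 0.256
clock: 34.15
position: [0.4194, -0.3198, 0.2442]
ee_rot: [-2.217, -2.221, 0.002]
force: [2.4, 0.0, -4.7]
width: 0.251
clock: 34.65
position: [0.417, -0.3159, 0.0757]
ee_rot: [-2.211, -2.217, 0.003]
force: [-0.9, -0.0, -3.9]
width: 0.257
clock: 34.85
position: [0.4223, -0.3183, 0.0824]
ee_rot: [2.217, 2.223, 0.001]
force: [0.1, -0.5, -4.2]
width: 0.259
t 34.85 pos [ 0.4223 -0.3183  0.0824] yhead 0.1 zax [ 0.002 -0.001 -1.   ] F [ 0.1 -0.5 -4.2] w 0.259 j7 0.18
  shift cm (cur axes) [-0.16 -0.24  7.74] turn 0.1  shift after turn [-0.16 -0.24  7.74]
```

View pics/s12.png

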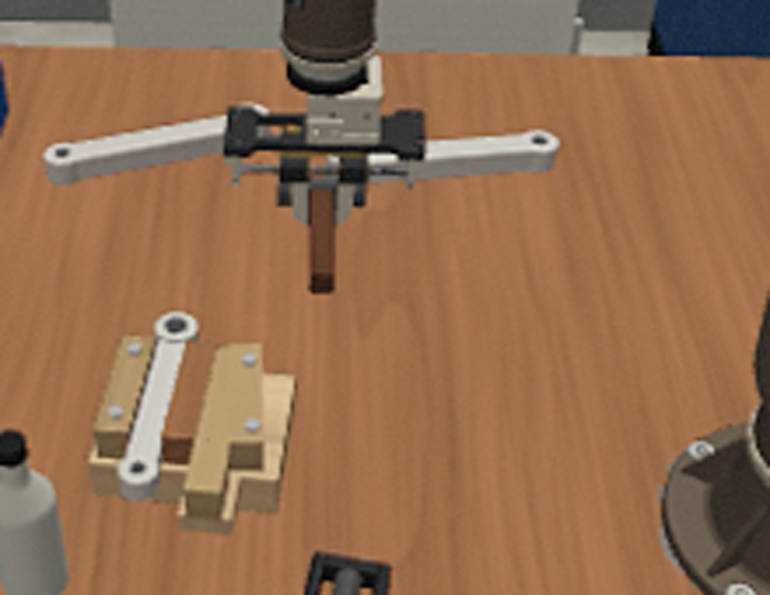

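```bash
python3 -m crank '[[[0,0,3],0,255],[[0,0,2.5],0,255],[[0,0,1.4],0,255],[[0,0,0.5],0,255],[[0,0,0],0,255]]'; python3 -m crank '[[[0,0,0.2],0,255],[[0,0,0],0,255],[[0,0,0],0,255]]'
python3 - <<'E'
from h import *
go(0.42,-0.32,0.005,0)
E
```

```text
clock: 35.4
position: [0.4217, -0.3181, 0.0075]
ee_rot: [2.218, 2.224, 0.0]
force: [0.2, -0.3, -3.4]
width: 0.255
clock: 35.7
position: [0.4218, -0.3182, 0.0058]
ee_rot: [2.218, 2.223, 0.0]
force: [0.7, -0.9, -4.6]
width: 0.259
t 35.7 pos [ 0.4218 -0.3182  0.0058] yhead 0.1 zax [ 0.001 -0.001 -1.   ] F [ 0.7 -0.9 -4.6] w 0.259 j7 0.09
  shift cm (cur axes) [-0.17 -0.18  0.08] turn 0.1  shift after turn [-0.18 -0.18  0.08]
```

```bash
python3 -m crank '[[[0,0,0.15],0,255],[[0,0,0],0,255],[[0,0,0.05],0,255],[[0,0,0],0,255]]'
python3 - <<'E'
from h import *
go(0.42,-0.32,0.005,0)
E
```

```text
clock: 36.1
position: [0.4217, -0.3182, 0.0041]
ee_rot: [2.218, 2.223, -0.001]
force: [-3.1, 1.5, 10.9]
width: 0.258
t 36.1 pos [ 0.4217 -0.3182  0.0041] yhead 0.1 zax [ 0.001 -0.001 -1.   ] F [-3.1  1.5 10.9] w 0.258 j7 0.09
  shift cm (cur axes) [-0.18 -0.17 -0.09] turn 0.1  shift after turn [-0.18 -0.17 -0.09]
```

Contact with the bench. I'll open and retreat.

```bash
python3 -m crank '[[[0,0,0],0,150],[[0,0,0],0,120],[[0,0,0],0,120],[[0,0,0],0,120],[[0,0,0],0,120]]'; python3 -m crank '[[[0,0,0],0,110],[[0,0,-1],0,110],[[0,0,-3],0,110],[[0,0,-4.5],0,110],[[0,0,-4.5],0,110]]';python3 -m crank '[[[0,0,-4.5],0,110],[[0,0,-4.5],0,110],[[-4,0,0],0,110],[[-4,0,0],0,110],[[-4,0,0],0,110]]';python3 -m crank '[[[-4,0,0],0,110],[[0,0,0],0,110],[[0,0,0],0,110],[[0,0,0],0,110]]'
python3 - <<'E'
from h import *
go(0.42,-0.32,0.005,0)
im,d=get_image("top"); cv2.imwrite("pics/t13.png",cv2.resize(im[110:260,110:410],None,fx=2.6,fy=2.6,interpolation=cv2.INTER_CUBIC)[:,:,::-1])
P,u,v=cloud("top",d);c=im[v,u].astype(int)
for n in["hammer","bottle","pedal","block"]:
    for m in masks_of(n,"top")[:1]:
        Q,_,_=cloud("top",d,m['region']); print(n,m['score'],np.percentile(Q[:,2],[5,50,95]).round(3),rect(Q)[1:])
im,d=get_image("side"); cv2.imwrite("pics/s13.png",im[:,:,::-1])
o=jigview(-.06,.1,-.1,.14,.081,.0003); cv2.imwrite("pics/t14.png",o[:,:,::-1])
E
```

```text
clock: 36.6
position: [0.4214, -0.318, 0.0031]
ee_rot: [-2.219, -2.224, -0.0]
force: [0.0, -0.2, -0.6]
width: 0.529
clock: 37.1
position: [0.421, -0.3173, 0.1349]
ee_rot: [-2.217, -2.224, -0.0]
force: [-0.1, -0.8, 0.5]
width: 0.574
clock: 37.6
position: [0.4216, -0.4393, 0.2248]
ee_rot: [2.217, 2.224, -0.001]
force: [0.6, -0.4, -0.0]
width: 0.568
clock: 38.0
position: [0.4222, -0.4765, 0.2236]
ee_rot: [-2.217, -2.226, -0.001]
force: [-0.5, 1.0, 0.5]
width: 0.571
t 38.0 pos [ 0.4222 -0.4765  0.2236] yhead 0.2 zax [ 0.     0.001 -1.   ] F [-0.5  1.   0.5] w 0.571 j7 0.51
  shift cm (cur axes) [15.64 -0.17 21.87] turn 0.2  shift after turn [15.64 -0.23 21.87]
hammer 0.83 [0.019 0.025 0.031] (array([ 419.5, -286.4]), array([152.6,  84.7]), 88.4)
bottle 0.73 [0.016 0.112 0.17 ] (array([655.6,  74.6]), array([54.4, 66.7]), 56.9)
pedal 0.72 [0.019 0.025 0.031] (array([ 421.1, -284.9]), array([156.1,  88.9]), 88.5)
block 0.98 [0.008 0.034 0.04 ] (array([406.2, 321. ]), array([ 32.2, 166.4]), 74.4)
```

View pics/t13.png

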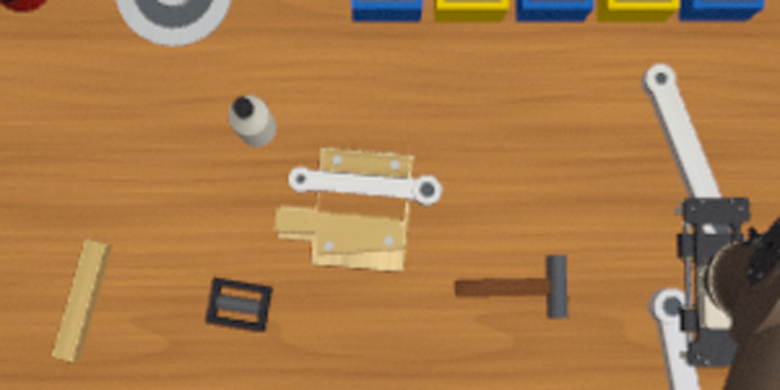

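View pics/s13.png

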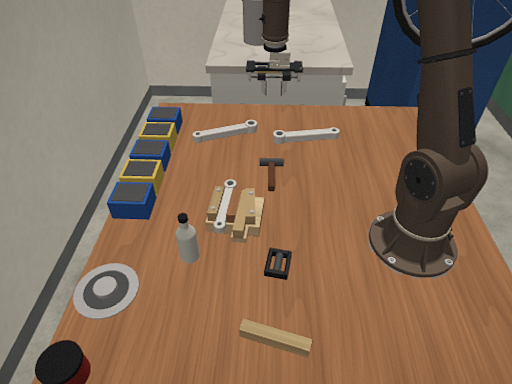

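View pics/t14.png

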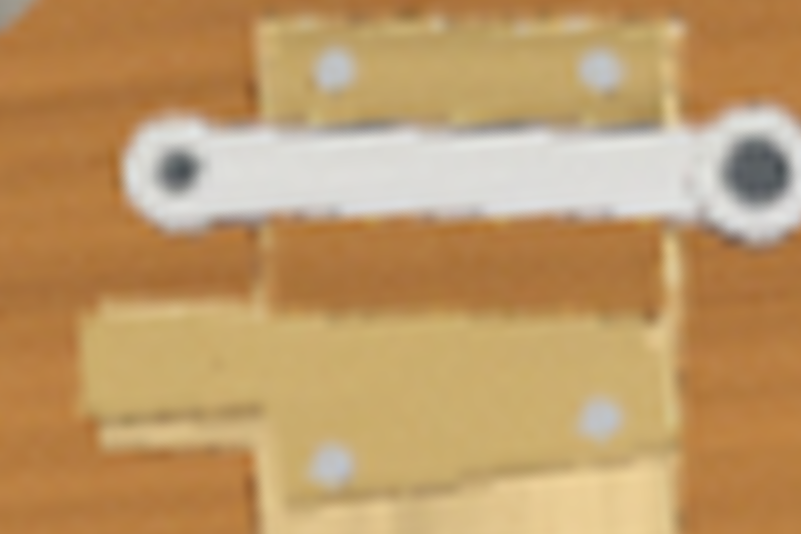

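Run:
```python
from cell import *
print(workorder.sign_off(), monitor.observe()['clock'])
```

```text
the job is handed in; nothing more can be done
the job is handed in; nothing more can be done
```

The crank arm is clamped and the job is handed in, at about 38 s on the robot's clock.

**What I did:** I set the wedge thin end first about 60 mm into the gap, let go of it, and drove it home with the hammer only. I backed the hammer off between taps until the last two, at about 34 N, gave no further advance. The hammer now lies flat on the bench at about (0.42, -0.29).

**Last checks:**
- **Wedge:** The butt stands about 57 mm outside the mouth, against 56 mm expected. Top pictures after the last tap and before hand-in show no visible change.
- **Jaw:** The wedge's straight flank is at jig x of about 8 mm, which matches the jaw pinching the crank at 7.5 mm. I judged the clamping from this and the tap force; I did not pull on the crank.
- **Bystanders:** The bottle, pedal and block look unmoved in the pictures. The numbers for them are less certain:
  - The pedal detector picked up the hammer instead, so the pedal was checked by eye only.
  - The bottle read about 10 mm off its first value and the block about 5 mm. The arm never touched either, and the masks were visibly different, so I put this down to the detector.

**One measurement was thrown out:** The first jig measurement was taken while the arm was still settling and was a few millimetres off. I repeated it at rest before inserting the wedge.

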